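Stack two tubes from the clip rack in the forked cradle

TASK

Snap the two steel tubes forward out of the sprung C-clips of the rack and lay them one above the other in the slots of the two-forked cradle: the longer tube at the bottom first, then the shorter one on top of it. Each must lie in both forks and stick out about equally on both sides. Lower the tubes in, do not drop them, and leave the spray can, the glue bottle and the tape measure standing where they are.

Things in the scene. Friction and masses are not known exactly. Their poses are not given: they have to be found in the camera images.
- long_bar: The longer plain steel tube, 22 mm in diameter, 220 mm long, about 0.25 kg. Origin at its middle, on its axis; its y axis runs along the tube (it may roll about y). It starts in the front or the rear row of the rack, level, within 8 mm of the middle of the row.
- short_bar: The shorter plain steel tube, 22 mm in diameter, 150 mm long, about 0.18 kg; otherwise as the longer one. It starts in the other row of the rack.
- bar_rack: Fixed plywood rack, base 170 x 272 x 14 mm; end boards at y = +-131 mm (10 mm thick, x = -75 to 85, top at z = 115 mm). Origin on the bench under its middle; z up, y along the rows, -x is forward, roughly to the robot, the way the clips' mouths point. Two rows of two sprung steel C-clips at y = +-45 mm: front row at x = -55 mm, rear row at x = +40 mm, tube axes at z = 100 mm.
- front_row (a point): Middle of the tube axis in the front row, midway between its clips (axes as the rack's). From y = -35 to 35 mm the tube is free all round. Pulling a tube forward (-x) against some 8 to 20 N spreads the jaws and it snaps out; moved 32 mm forward and level it is clear of them and can be lifted. It does not come out upward.
- rear_row (a point): The same for the rear row. A clip is 16 mm wide: jaws from 15 mm before the tube's axis back to a wooden post (18 mm wide, 25 to 37 mm behind the axis, top at z = 114 mm). A rear tube can move 46 mm forward before it meets the posts of the front row.
- cradle: Fixed wooden cradle, base 90 x 136 x 12 mm. Origin on the bench under its middle; z up, y along the slots. Two upright forks 14 mm thick at y = +-50 mm, each with a slot open at the top: 26 mm wide, centred on x = 0, floor at z = 45 mm, sides straight to z = 82 mm, then flaring to about 40 mm at the top, z = 97 mm. Nothing stands between the forks above the base.
- low_seat (a point): Where the middle of the lower tube comes to lie: cradle x = y = 0, z = 56 mm.
- high_seat (a point): Where the middle of the upper tube comes to lie: cradle x = y = 0, z = 78 mm.
- spray_can: Spray can, bystander, 65 mm in diameter, 204 mm tall, upright between the rack and the cradle. Origin: centre of its underside.
- glue_bottle: Glue bottle, bystander, 60 mm in diameter, 178 mm tall, upright behind the cradle as the robot sees it. Origin: centre of its underside.
- tape_measure: Tape measure, bystander, 38 x 78 x 67 mm, standing just behind the rack. Origin: underside, near its centre.

How it is judged:
By the outcome, as a careful person would: the job done as asked, in the order asked, and still so for the second after the job is handed in, with the robot touching nothing.
It also fails if it takes over 64 s, if anything falls off the work surface, if the arm or the gripper's body presses on something with over 40 N, if the wrist force passes 120 N, or if a joint passes its speed limit or range.

ROBOT

A 6-joint arm with a two-finger parallel gripper is mounted at the origin on a cart in front of the work surface, level with it; the furniture and walls round the work are solid. World frame = base frame: x ahead of the robot, y to its left, z up, the work surface at z = 0. Lengths are in m, angles in degrees, forces in N, time in s.
With the tool pointing down it reaches from about 0.35 to 0.875 m from the base axis. Payload 4.2 kg.
Tool frame: the origin (TCP) lies between the finger pads; the fingertips stand 14 mm ahead of it and the grasp point (between the pads) lies 5 mm behind it; z points along the fingers, y is the line along which they close (so a half turn about z gives the same grasp; the last joint's range is limited). The gripper opens to 87 mm and grips with 3 to 60 N. Pads are 19 mm wide; open, the fingers measure 117 mm over their backs; the gripper's body (75 mm by 190 mm) begins 51 mm behind the grasp point.
Start: joints at [91.593, 22.042, 0.453, 0, -68.411, -14.817], TCP at [0.143, 0.608, 0.205] pointing down, gripper open.
Joint ranges: [-179.83, 179.83], [-69.29, 118.12], [-61.27, 80.66], [-181.25, 117.63], [-171.15, -9.14], [-177.46, 177.46]. Speed limits (degrees/s): [159.86, 159.86, 180, 180, 180, 180].

INTERFACE

Orientations are given as a 3x3 rotation matrix whose columns are the frame's x, y, z axes.
In Python, from station import * gives the robot as it stands. The module is installed in compiled form; this text tells all that it offers.
- The arm moves only by the tool play_rows, never from a script. Its argument "steps" is a list of rows, each an object of numbers: "ax", "ay", "az": the turn, a rotation vector about the tool's x, y, z in degrees; "dx", "dy", "dz": the shift along the tool's x, y, z in mm; "claw": the finger opening in mm, from 0 to 87. A call has 1 to 20 rows; each row shifts and turns the commanded pose from where the row before left it, along the tool's axes as they then stand; what a row does not reach is not made up. A row lasts 1/10 s, in which the tool goes at most 50 mm and 8.59 degrees, less where a joint would pass 70% of its speed; a pose out of reach is approached as far as the arm can. A call with a gripper value outside its range is refused whole. The fingers move at their own pace and stop on an object; the grip force is fixed at half the most. Time passes only in rows, so rows that do not move let the fingers close. It gives the time, the measured TCP pose, the force, the opening and the grip force at its end, in the units of the state.
- sense(): the state, without advancing time (a new reading comes with each control period).
- capture(name): name is "scene" or "top"; returns a dict with "frame" (384x512x3 uint8, blue, green, red), "range_z" (384x512 float32, m along the optical axis (not along the pixel's ray), 0 where there is no reading), "fx", "fy", "cx", "cy" (pixels), "xyz" and "rotation" of the camera in the world. Camera axes: x right, y down, z forward; pixel columns grow to the right and rows downward; lengths in m; the calibration is good to about 2 mm. A picture is of the moment at which its call begins.
- finish_job(): hands the job in; it is judged then, once.
The state is a dict: "time_s": time; "joints": joint angles; "joint_velocities": joint speeds; "effort": joint torques, N m; "tcp_pos": TCP position; "ee_rot": TCP orientation; "wrist_force": force on the tool from outside, world axes, zero at the start; "moment": the same for the moment, N m; "gripper_width": opening from 0.0 (shut) to 1.0 (fully open); "gripper_force": force on a finger pad.
Only numpy, scipy, OpenCV 4.12 (cv2) and the standard library are available. Lean on these libraries where they do the work, as an engineer would, in place of code of your own. Each camera call takes 0.05 s, during which the arm holds its last target. There are 200 camera calls.

## Working session

There is one attempt and no reset: what is moved stays moved. The work goes in short steps, Python scripts to look and compute and a tool call to move; the robot and the scene stay as the last step left them, time stands still between calls to the robot, and variables do not carry over. Pictures are saved under pics/ and viewed, at most 10 in all, crops included, and the job is handed in when it is done.

Besides the shell and the picture viewer there is one more tool, called as name([rows], argument=value, ...), one row to a line, values as JSON. play_rows: Moves the arm, as the interface text tells. Its arguments: {"type":"object","properties":{"steps":{"type":"array"}},"required":["steps"]}

```bash
mkdir -p pics; cat > h.py <<'E'
from station import *
import numpy as np, cv2
def cloud(c):
    z=c["range_z"]; v,u=np.mgrid[:384,:512]
    p=np.stack([(u-c["cx"])/c["fx"]*z,(v-c["cy"])/c["fy"]*z,z],-1)
    w=p@np.array(c["rotation"]).T+np.array(c["xyz"]); w[z==0]=np.nan
    return w
E
python3 - <<'E'
from h import *
s=sense(); print(s)
for n in("scene","top"):
    c=capture(n); cv2.imwrite(f"pics/{n}0.png",c["frame"]); np.savez(f"{n}0.npz",**c); print(n,c["xyz"],np.round(c["rotation"],3).tolist(),c["fx"])
E
```

```text
{'time_s': 0.0, 'joints': array([ 9.15931013e+01,  2.20904735e+01,  3.79370097e-01, -2.86073464e-02,
       -6.84107972e+01, -1.48157216e+01]), 'joint_velocities': array([ 0.02839799,  0.0102045 ,  0.04112265, -0.01590032, -0.04006623,
        0.04060078]), 'effort': array([-1.03579252e-04, -3.90669036e+01,  1.87406230e+01,  4.22009781e+00,
        1.09243928e-02, -1.93127357e-04]), 'tcp_pos': array([0.1428069 , 0.60780592, 0.20376087]), 'ee_rot': array([[ 9.73446542e-01, -2.28914102e-01, -4.04937642e-04],
       [-2.28914440e-01, -9.73444195e-01, -2.13960678e-03],
       [ 9.56019666e-05,  2.17548889e-03, -9.99997629e-01]]), 'wrist_force': array([ 0.40242182,  0.42312964, -1.07440965]), 'moment': array([ 0.02940848, -0.00917551,  0.02396666]), 'gripper_force': 0.0, 'gripper_width': 1.0008661101852274}
scene [-0.2329036  -0.65472853  0.56390746] [[0.641, -0.344, 0.686], [-0.768, -0.268, 0.582], [-0.016, -0.9, -0.436]] 447.0641434772092
top [0.34043746 0.00891915 0.93077669] [[0.081, -0.97, 0.231], [-0.997, -0.08, 0.012], [0.007, -0.231, -0.973]] 361.67524014663803
```

View pics/scene0.png

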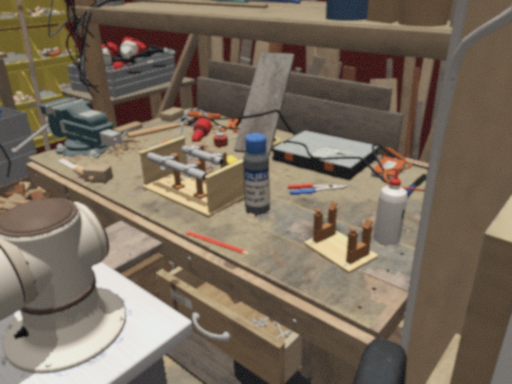

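View pics/top0.png

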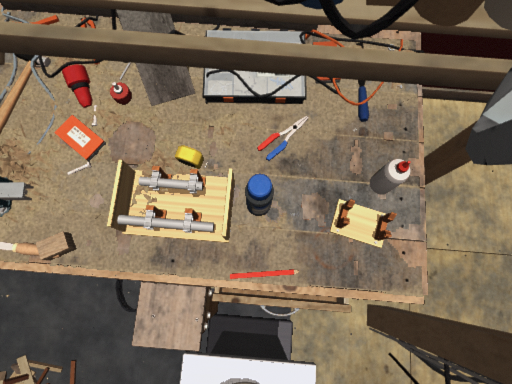

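The top view shows the long tube in the front row, around (165,223), and the short one in the rear row, around (170,183). The can is at (259,195), the cradle at (363,222), the glue bottle at (390,175) and the tape measure at (189,156). Next I'll get their positions from the depth.

```bash
cat > meas.py <<'E'
from h import *
c=dict(np.load("top0.npz")); w=cloud(c); f=c["frame"].astype(int)
v,u=np.mgrid[:384,:512]
def reg(u0,u1,v0,v1,z0,z1): return (u>=u0)&(u<u1)&(v>=v0)&(v<v1)&(w[...,2]>z0)&(w[...,2]<z1)
def rect(n,m):
    p=w[m][:,:2]*1000; r=cv2.minAreaRect(p.astype(np.float32)); print(n,m.sum(),"med",np.median(p,0).round(1),"rect",np.round(r[0],1),np.round(r[1],1),round(r[2],2),"z",np.round(np.percentile(w[m][:,2],[5,50,95])*1000,1))
sat=f.max(-1)-f.min(-1)
print("table z",np.median(w[240:262,240:330,2]))
rect("long",reg(112,222,208,240,.085,.13)&(sat<28))
rect("short",reg(130,210,172,196,.085,.13)&(sat<28))
rect("boardL",reg(105,132,155,240,.104,.125)&(sat>30))
rect("boardR",reg(219,238,165,245,.104,.125)&(sat>30))
rect("base",reg(105,240,155,245,.008,.02))
rect("forkA",reg(330,356,190,235,.07,.11)); rect("forkB",reg(370,402,200,245,.07,.11))
rect("crbase",reg(325,405,195,250,.007,.018)&(sat>40))
rect("can",reg(235,285,165,220,.15,.24)); rect("glue",reg(365,425,150,200,.08,.2)); rect("tape",reg(170,210,140,170,.04,.09))
# fork point detail
for a,b in((330,356),(370,402)):
    m=reg(a,b,190,245,.085,.11); print(np.round(w[m]*1000).astype(int).tolist())
E
python3 meas.py
```

```text
table z nan
long 1034 med [443.9 218.4] rect [452.9 222.7] [231.8  47.9] 89.79 z [100.  108.7 113.7]
short 702 med [538.  217.5] rect [543.5 218.2] [ 47.7 149.9] 3.6 z [ 91.7 109.  113.9]
boardL 352 med [501.7 340.6] rect [505.1 341.9] [159.7  11.2] 0.23 z [108.4 113.9 116.6]
boardR 315 med [501.9  79.8] rect [504.6  80.3] [159.9  10.1] 0.01 z [108.9 114.5 116.7]
base 4699 med [514.4 217.3] rect [521.9 239.4] [234.4 352.4] 5.68 z [10.5 13.7 17.4]
forkA 124 med [ 520.5 -205.3] rect [ 508.3 -206.2] [14.  61.3] 76.69 z [74.9 87.2 97.3]
forkB 134 med [ 497.5 -302.2] rect [ 485.3 -303.2] [13.9 59.1] 76.49 z [73.  85.3 97.9]
crbase 1341 med [ 492.1 -255.8] rect [ 487.1 -252.8] [136.2 109.8] 77.08 z [ 8.9 12.  14.5]
can 702 med [518.9   8.6] rect [524.4   8.4] [57.2 62.2] 4.37 z [152.7 201.5 204.7]
glue 655 med [ 602.1 -302.6] rect [ 608.1 -309. ] [58.5 54.6] 46.23 z [ 87.6 125.6 155.7]
tape 390 med [624.9 193.5] rect [628.7 197.1] [64.9 37.7] 74.68 z [45.9 62.9 67.9]
[[537, -207, 96], [537, -211, 93], [538, -213, 92], [534, -205, 95], [534, -208, 96], [534, -210, 97], [534, -212, 97], [535
[... 1540 characters left out ...]
0], [505, -309, 89], [505, -311, 91], [505, -313, 92], [505, -315, 92], [503, -303, 86], [503, -308, 86], [503, -308, 91], [504, -312, 87], [503, -313, 92], [469, -294, 85], [470, -306, 85], [466, -293, 88], [466, -294, 90], [466, -296, 92], [467, -300, 88], [467, -303, 85], [463, -291, 92], [463, -293, 95], [463, -295, 94], [464, -298, 92], [464, -301, 92], [464, -303, 92], [461, -291, 92], [461, -293, 94], [460, -294, 98], [461, -297, 95], [461, -299, 96], [462, -303, 92], [458, -291, 94], [458, -292, 97], [458, -294, 98], [459, -297, 95], [459, -299, 96], [459, -300, 99], [459, -303, 98], [457, -296, 85], [458, -298, 86], [457, -298, 93], [457, -299, 95], [457, -302, 95], [456, -302, 99]]
```

```bash
python3 - <<'E'
from h import *
c=dict(np.load("top0.npz"))["frame"]
a=cv2.resize(c[145:255,100:245],None,fx=4,fy=4,interpolation=2);b=cv2.resize(c[155:250,325:425],None,fx=4,fy=4,interpolation=2)[:,:220*2]
h=max(a.shape[0],b.shape[0]); o=np.zeros((h,a.shape[1],3),np.uint8);o[:a.shape[0]]=a
cv2.imwrite("pics/cr.png",o)
w=cloud(dict(np.load("top0.npz")))
# anything tall: overhead beam heights
for v in range(10,150,10): print(v,np.round(w[v,[170,360]],2).tolist())
E
```

```text
10 [[0.75, 0.17, 0.43], [0.76, -0.13, 0.44]]
20 [[0.95, 0.27, 0.14], [0.74, -0.13, 0.44]]
30 [[0.93, 0.27, 0.12], [0.65, -0.1, 0.54]]
40 [[0.68, 0.16, 0.45], [1.03, -0.25, 0.01]]
50 [[0.67, 0.16, 0.44], [0.69, -0.13, 0.45]]
60 [[0.67, 0.17, 0.41], [0.67, -0.13, 0.45]]
70 [[0.86, 0.27, 0.07], [0.67, -0.13, 0.43]]
80 [[0.84, 0.27, 0.05], [0.9, -0.25, 0.01]]
90 [[0.81, 0.27, 0.03], [0.87, -0.25, 0.02]]
100 [[0.79, 0.27, 0.02], [0.84, -0.25, 0.02]]
110 [[0.77, 0.27, 0.01], [0.8, -0.25, 0.02]]
120 [[0.74, 0.27, 0.01], [0.78, -0.25, 0.01]]
130 [[0.71, 0.26, 0.01], [0.76, -0.26, 0.0]]
140 [[0.68, 0.26, 0.01], [0.73, -0.26, 0.0]]
```

View pics/cr.png

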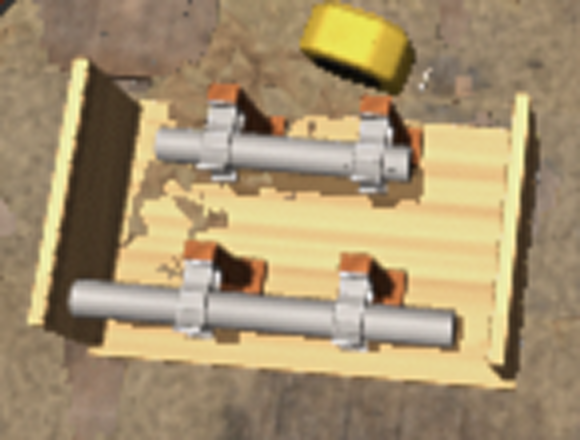

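```bash
cat > meas2.py <<'E'
from h import *
c=dict(np.load("top0.npz")); w=cloud(c)*1000; f=c["frame"].astype(int); sat=f.max(-1)-f.min(-1)
X,Y,Z=w[...,0],w[...,1],w[...,2]
for n,x0,hw in(("long",445,115),("short",540,80)):
    m=(abs(X-x0)<14)&(abs(Y-211)<125)&(Z>88)&(Z<118)&(sat<35)
    m2=m&((abs(Y-211)<34)|(abs(Y-211)>56))
    p=w[m2]; k=np.polyfit(p[:,1]-211,p[:,0],1)
    top=p[abs(p[:,2]-np.percentile(p[:,2],90))<2]
    y=np.sort(w[m][:,1]); print(n,"x=",k,"top pts",top[:,0].mean(),"ztop",np.percentile(p[:,2],95),"ends",y[:3],y[-3:],"mid",(np.percentile(y,.7)+np.percentile(y,99.3))/2)
for yaw in(-13.3,):
    a=np.radians(yaw); R=np.array([[np.cos(a),-np.sin(a)],[np.sin(a),np.cos(a)]])
    q=(w[...,:2]-[496.8,-254.7])@R
    for s in(1,-1):
        for t in(1,-1):
            m=(abs(q[...,1]-50*s)<14)&(q[...,0]*t>5)&(abs(q[...,0])<45)&(Z>92.5)&(Z<102)
            p=q[m]; print(s,t,m.sum(),"x",np.sort(p[:,0])[[0,1,-2,-1]].round(1),"y",np.sort(p[:,1])[[0,1,-2,-1]].round(1))
m=(np.hypot(X-605,Y+309)<60)&(Z>20)&(Z<200)
for z0 in range(20,200,20):
    mm=m&(Z>=z0)&(Z<z0+20)
    if mm.sum()>5: print(z0,mm.sum(),X[mm].min().round(),X[mm].max().round(),Y[mm].min().round(),Y[mm].max().round())
E
python3 meas2.py
```

```text
long x= [8.74817117e-04 4.43343115e+02] top pts 444.8598470149116 ztop 111.06220931047964 ends [106.83918879 106.86879304 106.8885766 ] [326.8190561  327.11663496 335.93025355] mid 216.20315963436883
short x= [3.08894995e-03 5.37549820e+02] top pts 539.2959065714351 ztop 111.29836285487306 ends [142.80830285 142.89003317 142.89265128] [292.03385257 292.25527731 292.49378605] mid 216.8787737808648
1 1 18 x [21.8 23.  28.7 29.4] y [43.7 45.1 55.5 56.6]
1 -1 19 x [-29.3 -29.1 -23.1 -22.6] y [43.4 44.2 55.6 56. ]
-1 1 19 x [20.9 22.5 28.7 29. ] y [-56.2 -55.9 -44.4 -44.2]
-1 -1 17 x [-29.1 -29.  -24.1 -23.1] y [-55.8 -55.7 -44.6 -43.8]
20 75 579.0 625.0 -326.0 -281.0
40 83 578.0 630.0 -325.0 -281.0
60 85 579.0 648.0 -325.0 -282.0
80 94 580.0 627.0 -326.0 -282.0
100 141 581.0 634.0 -335.0 -282.0
120 303 584.0 636.0 -340.0 -286.0
140 89 599.0 623.0 -322.0 -300.0
160 28 607.0 616.0 -317.0 -308.0
```

play_rows([
  {"az":8.5,"claw":60},
  {"az":8.5},
  {"az":8.5},
  {"az":8.5},
  {"az":8.5},
  {"az":8.5},
  {"az":8.5},
  {"az":8.5},
  {"az":8.5},
])

```text
invalid input at $.steps[0]: expected keys ax, ay, az, dx, dy, dz, claw
```

play_rows([
  {"ax":0,"ay":0,"az":8.5,"dx":0,"dy":0,"dz":0,"claw":60},
  {"ax":0,"ay":0,"az":8.5,"dx":0,"dy":0,"dz":0,"claw":60},
  {"ax":0,"ay":0,"az":8.5,"dx":0,"dy":0,"dz":0,"claw":60},
  {"ax":0,"ay":0,"az":8.5,"dx":0,"dy":0,"dz":0,"claw":60},
  {"ax":0,"ay":0,"az":8.5,"dx":0,"dy":0,"dz":0,"claw":60},
  {"ax":0,"ay":0,"az":8.5,"dx":0,"dy":0,"dz":0,"claw":60},
  {"ax":0,"ay":0,"az":8.5,"dx":0,"dy":0,"dz":0,"claw":60},
  {"ax":0,"ay":0,"az":8.5,"dx":0,"dy":0,"dz":0,"claw":60},
  {"ax":0,"ay":0,"az":8.5,"dx":0,"dy":0,"dz":0,"claw":60},
])

```text
time_s: 1.0
tcp_pos: [0.1429, 0.608, 0.2042]
ee_rot: [[-0.001, -1.0, -0.0], [-1.0, 0.001, -0.001], [0.001, 0.0, -1.0]]
wrist_force: [-0.1, -0.2, -0.2]
gripper_width: 0.685
gripper_force: 0.0
```

```bash
cat >> h.py <<'E'
from scipy.spatial.transform import Rotation as Ro
def go(grasp,yaw,tilt):
    """tool shift (mm) and turn (deg) to bring the grasp point to grasp [mm]; tube yaw; tilt = lean of body toward robot.
    Shift is in current tool axes."""
    s=sense(); R0=np.array(s["ee_rot"]); a=np.radians(yaw)
    B=Ro.from_euler("z",yaw,degrees=True).as_matrix()@Ro.from_euler("y",-tilt,degrees=True).as_matrix()@np.array([[0,-1,0],[-1,0,0],[0,0,-1.]])
    t=np.array(grasp)/1000+B[:,2]*.005
    print("t",round(s["time_s"],2),"tcp",(s["tcp_pos"]*1000).round(1),"F",s["wrist_force"].round(1),"w",round(s["gripper_width"]*87,1),"gf",round(s["gripper_force"],1),"j",s["joints"].round(0))
    g=s["tcp_pos"]-R0[:,2]*.005; print("grasp now",(g*1000).round(1))
    print("shift",(R0.T@(t-s["tcp_pos"])*1000).round(1),"turn",Ro.from_matrix(R0.T@B).as_rotvec(degrees=True).round(2))
E
python3 -c "
from h import *
go([445,216.8,200],0,0)"
```

```text
t 1.0 tcp [142.9 608.  204.2] F [-0.1 -0.2 -0.2] w 59.6 gf 0.0 j [ 92.  22.   0.  -0. -68. -92.]
grasp now [142.9 608.  209.2]
shift [ 390.8 -302.7    9.6] turn [ 0.01 -0.08 -0.08]
```

play_rows([
  {"ax":0,"ay":0,"az":0,"dx":32.6,"dy":-25.2,"dz":0,"claw":60},
  {"ax":0,"ay":0,"az":0,"dx":32.6,"dy":-25.2,"dz":0,"claw":60},
  {"ax":0,"ay":0,"az":0,"dx":32.6,"dy":-25.2,"dz":0,"claw":60},
  {"ax":0,"ay":0,"az":0,"dx":32.6,"dy":-25.2,"dz":0,"claw":60},
  {"ax":0,"ay":0,"az":0,"dx":32.6,"dy":-25.2,"dz":0,"claw":60},
  {"ax":0,"ay":0,"az":0,"dx":32.6,"dy":-25.2,"dz":0,"claw":60},
  {"ax":0,"ay":0,"az":0,"dx":32.6,"dy":-25.2,"dz":0,"claw":60},
  {"ax":0,"ay":0,"az":0,"dx":32.6,"dy":-25.2,"dz":0,"claw":60},
  {"ax":0,"ay":0,"az":0,"dx":32.6,"dy":-25.2,"dz":0,"claw":60},
  {"ax":0,"ay":0,"az":0,"dx":32.6,"dy":-25.2,"dz":0,"claw":60},
  {"ax":0,"ay":0,"az":0,"dx":32.6,"dy":-25.2,"dz":0,"claw":60},
  {"ax":0,"ay":0,"az":0,"dx":32.6,"dy":-25.2,"dz":0,"claw":60},
  {"ax":0,"ay":0,"az":0,"dx":0,"dy":0,"dz":0,"claw":60},
  {"ax":0,"ay":0,"az":0,"dx":0,"dy":0,"dz":0,"claw":60},
])

```text
time_s: 2.4
tcp_pos: [0.4473, 0.2178, 0.2044]
ee_rot: [[0.002, -1.0, -0.001], [-1.0, -0.002, -0.0], [0.0, 0.001, -1.0]]
wrist_force: [0.9, 0.6, 1.1]
gripper_width: 0.687
gripper_force: 0.0
```

```bash
python3 -c "
from h import *
go([445,216.8,100],0,0)
c=capture('scene');cv2.imwrite('pics/s1.png',cv2.resize(c['frame'][60:260,60:310],None,fx=3,fy=3))"
```

```text
t 2.4 tcp [447.3 217.8 204.4] F [0.9 0.6 1.1] w 59.8 gf 0.0 j [ 45.  10. -17.  -0. -63. -45.]
grasp now [447.3 217.8 209.4]
shift [  1.    2.2 109.4] turn [ 0.05 -0.02  0.14]
```

View pics/s1.png

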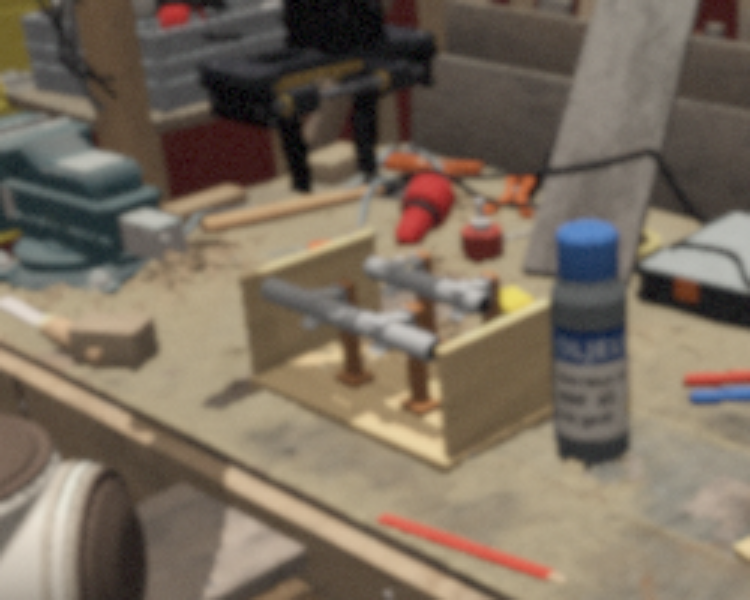

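```bash
python3 -c "
from h import *
c=dict(np.load('scene0.npz'))
for P in ([.447,.218,.190],[.447,.218,.26],[.445,.107,.1]):
  q=c['rotation'].T@(np.array(P)-c['xyz']);print(c['fx']*q[0]/q[2]+c['cx'],c['fy']*q[1]/q[2]+c['cy'],q[2])
c=capture('scene');np.savez('s.npz',**c);w=cloud(c);print(w[110,155:185:4].round(3).tolist());print(w[85,[130,140,150,170,190,200]].round(3).tolist())
cv2.imwrite('pics/s2.png',c['frame'])
t=capture('top');np.savez('t.npz',**t);cv2.imwrite('pics/t2.png',t['frame'])
"
```

```text
172.20909162374437 133.04806195252286 1.137678617604825
169.27511861632158 106.18904517591791 1.107154172352122
204.4149879112884 176.6465150545403 1.1109394292198156
[[0.404, 0.219, 0.26], [0.405, 0.205, 0.262], [1.033, 1.021, -0.029], [0.901, 0.818, 0.038], [0.917, 0.813, 0.035], [0.919, 0.789, 0.039], [0.475, 0.216, 0.244], [0.481, 0.208, 0.244]]
[[0.353, 0.232, 0.329], [0.355, 0.195, 0.334], [0.373, 0.183, 0.332], [0.482, 0.251, 0.301], [0.489, 0.183, 0.309], [0.526, 0.187, 0.302]]
```

View pics/t2.png

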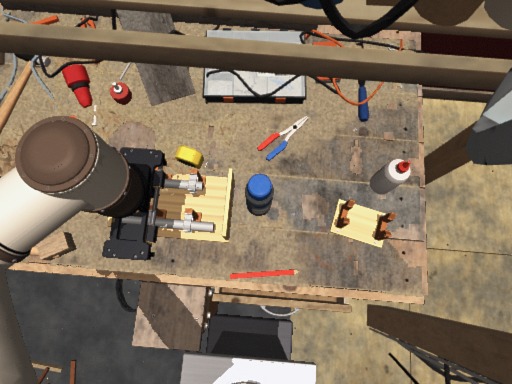

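The top view shows the gripper over the rack at (135,205), with its long side across the tubes as intended. The way down is clear, so I'll descend and grip.

play_rows([
  {"ax":0,"ay":0,"az":0.1,"dx":1,"dy":2,"dz":19.4,"claw":60},
  {"ax":0,"ay":0,"az":0,"dx":0,"dy":0,"dz":20,"claw":60},
  {"ax":0,"ay":0,"az":0,"dx":0,"dy":0,"dz":20,"claw":60},
  {"ax":0,"ay":0,"az":0,"dx":0,"dy":0,"dz":20,"claw":60},
  {"ax":0,"ay":0,"az":0,"dx":0,"dy":0,"dz":15,"claw":60},
  {"ax":0,"ay":0,"az":0,"dx":0,"dy":0,"dz":10,"claw":60},
  {"ax":0,"ay":0,"az":0,"dx":0,"dy":0,"dz":5,"claw":60},
  {"ax":0,"ay":0,"az":0,"dx":0,"dy":0,"dz":0,"claw":60},
  {"ax":0,"ay":0,"az":0,"dx":0,"dy":0,"dz":0,"claw":60},
])

```text
time_s: 3.45
tcp_pos: [0.4456, 0.2182, 0.0961]
ee_rot: [[0.004, -1.0, 0.001], [-1.0, -0.004, 0.001], [-0.001, -0.001, -1.0]]
wrist_force: [0.9, 0.1, 0.6]
gripper_width: 0.688
gripper_force: 0.0
```

```bash
python3 -c "
from h import *
go([445,216.8,100],0,0)"
```

```text
t 3.45 tcp [445.6 218.2  96.1] F [0.9 0.1 0.6] w 59.9 gf 0.0 j [ 45.  16. -26.   0. -48. -45.]
grasp now [445.5 218.2 101.1]
shift [1.4 0.6 1.1] turn [-0.06  0.04  0.21]
```

play_rows([
  {"ax":0,"ay":0,"az":0.2,"dx":1.4,"dy":0.5,"dz":1,"claw":60},
  {"ax":0,"ay":0,"az":0,"dx":0,"dy":0,"dz":0,"claw":15},
  {"ax":0,"ay":0,"az":0,"dx":0,"dy":0,"dz":0,"claw":15},
  {"ax":0,"ay":0,"az":0,"dx":0,"dy":0,"dz":0,"claw":15},
  {"ax":0,"ay":0,"az":0,"dx":0,"dy":0,"dz":0,"claw":15},
  {"ax":0,"ay":0,"az":0,"dx":0,"dy":0,"dz":0,"claw":15},
  {"ax":0,"ay":0,"az":0,"dx":0,"dy":0,"dz":0,"claw":15},
  {"ax":0,"ay":0,"az":0,"dx":0,"dy":0,"dz":0,"claw":15},
])

```text
time_s: 4.25
tcp_pos: [0.4447, 0.2162, 0.0944]
ee_rot: [[-0.0, -1.0, -0.0], [-1.0, 0.0, -0.0], [0.0, 0.0, -1.0]]
wrist_force: [-0.2, -0.1, -0.2]
gripper_width: 0.194
gripper_force: 0.0
```

```bash
python3 -c "
from h import *
go([445,216.8,100],0,0)
c=capture('scene');np.savez('s.npz',**c);cv2.imwrite('pics/s3.png',cv2.resize(c['frame'][80:220,110:300],None,fx=4,fy=4,interpolation=2))
go([445,216.8,100],0,0)"
```

```text
t 4.25 tcp [444.7 216.2  94.4] F [-0.2 -0.1 -0.2] w 16.9 gf 0.0 j [ 45.  16. -26.   0. -48. -45.]
grasp now [444.7 216.2  99.4]
shift [-0.6 -0.3 -0.6] turn [ 0.   -0.   -0.02]
t 4.3 tcp [444.7 216.3  94.4] F [ 0.7  0.5 -1.1] w 16.0 gf 0.0 j [ 45.  16. -26.   0. -48. -45.]
grasp now [444.7 216.3  99.4]
shift [-0.5 -0.3 -0.6] turn [-0.   -0.   -0.03]
```

View pics/s3.png

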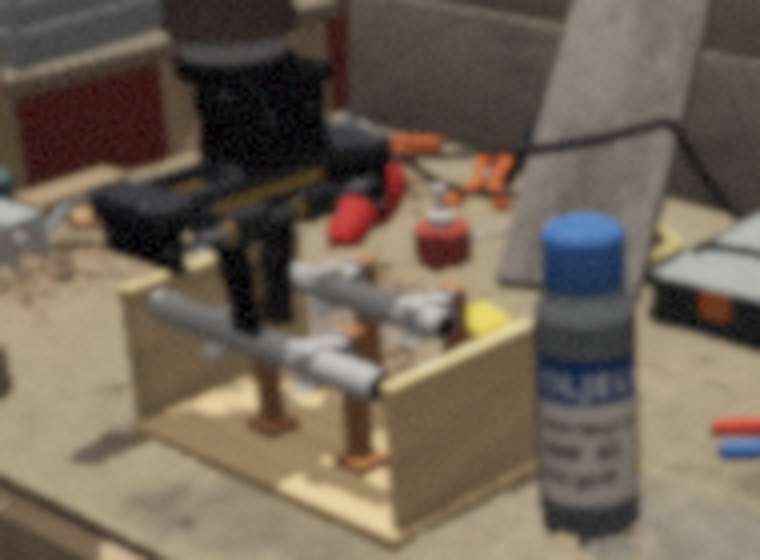

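The view shows the fingers on either side of the tube, at about (240,270) and (280,270). The reading is still falling with no grip force yet, so I'll close further.

play_rows([
  {"ax":0,"ay":0,"az":0,"dx":0,"dy":0,"dz":0,"claw":0},
  {"ax":0,"ay":0,"az":0,"dx":0,"dy":0,"dz":0,"claw":0},
  {"ax":0,"ay":0,"az":0,"dx":0,"dy":0,"dz":0,"claw":0},
  {"ax":0,"ay":0,"az":0,"dx":0,"dy":0,"dz":0,"claw":0},
])

```text
time_s: 4.7
tcp_pos: [0.4447, 0.2163, 0.0945]
ee_rot: [[-0.0, -1.0, 0.0], [-1.0, 0.0, 0.0], [-0.0, -0.0, -1.0]]
wrist_force: [-0.4, 0.2, 0.4]
gripper_width: 0.006
gripper_force: 0.0
```

```bash
python3 -c "
from h import *
go([445,216.8,100],0,0)
print(sense()['moment'])
c=capture('top');np.savez('t.npz',**c);cv2.imwrite('pics/t3.png',cv2.resize(c['frame'][140:250,95:245],None,fx=5,fy=5,interpolation=2))"
```

```text
t 4.7 tcp [444.7 216.3  94.5] F [-0.4  0.2  0.4] w 0.5 gf 0.0 j [ 45.  16. -26.  -0. -48. -45.]
grasp now [444.7 216.3  99.5]
shift [-0.5 -0.3 -0.5] turn [-0.    0.   -0.02]
[ 0.10475149 -0.10227871  0.01543411]
```

```bash
python3 - <<'E'
from h import *
for n in("s.npz","t.npz"):
    c=dict(np.load(n)); w=cloud(c)*1000; f=c["frame"].astype(int)
    m=(np.hypot(w[...,0]-445,w[...,1]-217)<60)&(w[...,2]>70)&(f.max(-1)<60)
    p=w[m]
    for z in range(70,180,10):
        q=p[(p[:,2]>=z)&(p[:,2]<z+10)]
        if len(q): print(n,z,len(q),q.min(0).round(),q.max(0).round())
c=capture("scene");np.savez("s2.npz",**c);a=cv2.resize(c["frame"][80:200,130:290],None,fx=5,fy=5,interpolation=2);cv2.imwrite("pics/s4.png",a[:600])
E
```

```text
s.npz 90 1 [473. 252.  98.] [473. 252.  98.]
s.npz 100 3 [471. 246. 101.] [472. 250. 106.]
s.npz 110 27 [427. 204. 114.] [474. 254. 120.]
s.npz 120 55 [425. 203. 120.] [464. 226. 129.]
s.npz 130 50 [426. 203. 130.] [465. 226. 140.]
s.npz 140 49 [423. 203. 140.] [465. 226. 150.]
s.npz 150 57 [422. 203. 150.] [467. 227. 160.]
s.npz 160 57 [419. 202. 160.] [468. 225. 169.]
s.npz 170 36 [409. 202. 170.] [467. 217. 180.]
t.npz 130 1 [450. 206. 140.] [450. 206. 140.]
t.npz 140 3 [449. 205. 146.] [454. 206. 149.]
t.npz 150 2 [450. 205. 155.] [452. 205. 155.]
```

View pics/s4.png

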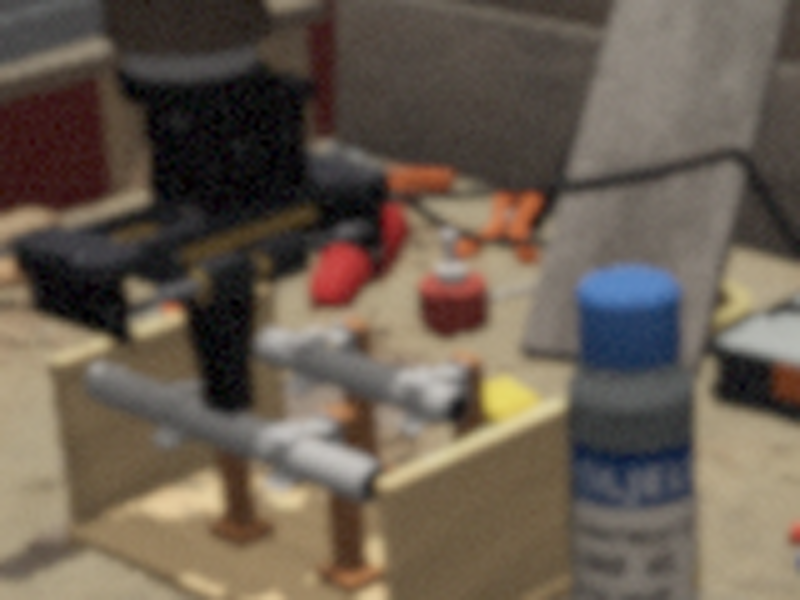

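The fingers closed on nothing: the tips are at about (225,400), above the tube. Depth puts them at z ≈ 114 mm, roughly 33 mm higher than the reported TCP implies. So the reported TCP sits too far ahead of the real fingers, and I'll correct for that by opening and going deeper.

play_rows([
  {"ax":0,"ay":0,"az":0,"dx":0,"dy":0,"dz":0,"claw":60},
  {"ax":0,"ay":0,"az":0,"dx":0,"dy":0,"dz":0,"claw":60},
  {"ax":0,"ay":0,"az":0,"dx":0,"dy":0,"dz":0,"claw":60},
  {"ax":0,"ay":0,"az":0,"dx":0,"dy":0,"dz":0,"claw":60},
  {"ax":0,"ay":0,"az":0,"dx":0,"dy":0,"dz":0,"claw":60},
  {"ax":0,"ay":0,"az":0,"dx":0,"dy":0,"dz":0,"claw":60},
  {"ax":0,"ay":0,"az":0,"dx":0,"dy":0,"dz":0,"claw":60},
  {"ax":0,"ay":0,"az":0,"dx":0,"dy":0,"dz":0,"claw":60},
])

```text
time_s: 5.6
tcp_pos: [0.4447, 0.2163, 0.0945]
ee_rot: [[-0.0, -1.0, -0.0], [-1.0, 0.0, -0.0], [0.0, 0.0, -1.0]]
wrist_force: [-0.3, -0.2, -0.1]
gripper_width: 0.639
gripper_force: 0.0
```

play_rows([
  {"ax":0,"ay":0,"az":0,"dx":0,"dy":0,"dz":5,"claw":60},
  {"ax":0,"ay":0,"az":0,"dx":0,"dy":0,"dz":5,"claw":60},
  {"ax":0,"ay":0,"az":0,"dx":0,"dy":0,"dz":5,"claw":60},
  {"ax":0,"ay":0,"az":0,"dx":0,"dy":0,"dz":5,"claw":60},
  {"ax":0,"ay":0,"az":0,"dx":0,"dy":0,"dz":5,"claw":60},
  {"ax":0,"ay":0,"az":0,"dx":0,"dy":0,"dz":5,"claw":60},
  {"ax":0,"ay":0,"az":0,"dx":0,"dy":0,"dz":3,"claw":60},
  {"ax":0,"ay":0,"az":0,"dx":0,"dy":0,"dz":0,"claw":60},
  {"ax":0,"ay":0,"az":0,"dx":0,"dy":0,"dz":0,"claw":60},
])

```text
time_s: 6.5
tcp_pos: [0.4448, 0.2163, 0.0615]
ee_rot: [[-0.0, -1.0, 0.0], [-1.0, 0.0, -0.0], [0.0, -0.0, -1.0]]
wrist_force: [-0.5, 0.5, 0.8]
gripper_width: 0.69
gripper_force: 0.0
```

```bash
cat > tip.py <<'E'
from h import *
import sys
s=sense(); R=s["ee_rot"]; c=capture("scene"); w=(cloud(c)-s["tcp_pos"])@R*1000; f=c["frame"].astype(int)
m=(abs(w[...,0])<25)&(abs(w[...,1])<75)&(w[...,2]>-150)&(w[...,2]<25)&(f.max(-1)<55)
p=w[m]
for z in range(-120,20,6):
    q=p[(p[:,2]>=z)&(p[:,2]<z+6)]
    if len(q): print(z,len(q),"x",q[:,0].min().round(),q[:,0].max().round(),"y",q[:,1].min().round(),q[:,1].max().round())
print("tip",np.sort(p[:,2])[-8:].round(1))
E
python3 tip.py; python3 -c "
from h import *
go([445,216.8,67],0,0)"
```

```text
-120 1 x 25.0 25.0 y 63.0 63.0
-114 40 x 6.0 25.0 y -63.0 63.0
-108 14 x -1.0 22.0 y -38.0 63.0
-102 10 x -10.0 13.0 y -38.0 -35.0
-96 5 x -8.0 21.0 y -37.0 -33.0
-90 13 x 5.0 15.0 y -42.0 61.0
-84 19 x -8.0 12.0 y -43.0 47.0
-78 31 x -9.0 13.0 y -45.0 47.0
-72 36 x -8.0 12.0 y -48.0 46.0
-66 36 x -9.0 13.0 y -46.0 45.0
-60 29 x -8.0 13.0 y -41.0 43.0
-54 28 x -7.0 12.0 y -41.0 42.0
-48 20 x -6.0 11.0 y -40.0 40.0
-42 20 x -6.0 12.0 y -38.0 39.0
-36 14 x -8.0 11.0 y 31.0 40.0
-30 10 x -6.0 11.0 y 35.0 40.0
-24 1 x 8.0 8.0 y 34.0 34.0
tip [-27.9 -27.7 -27.  -26.8 -26.6 -25.9 -25.3 -24. ]
t 6.55 tcp [444.9 216.4  61.6] F [-0.2  0.6 -0.6] w 59.7 gf 0.0 j [ 45.  19. -28.   0. -43. -45.]
grasp now [444.9 216.4  66.6]
shift [-0.4 -0.1 -0.4] turn [-0.02  0.01 -0.02]
```

play_rows([
  {"ax":0,"ay":0,"az":0,"dx":-0.5,"dy":0,"dz":3,"claw":60},
  {"ax":0,"ay":0,"az":0,"dx":0,"dy":0,"dz":0,"claw":5},
  {"ax":0,"ay":0,"az":0,"dx":0,"dy":0,"dz":0,"claw":5},
  {"ax":0,"ay":0,"az":0,"dx":0,"dy":0,"dz":0,"claw":5},
  {"ax":0,"ay":0,"az":0,"dx":0,"dy":0,"dz":0,"claw":5},
  {"ax":0,"ay":0,"az":0,"dx":0,"dy":0,"dz":0,"claw":5},
  {"ax":0,"ay":0,"az":0,"dx":0,"dy":0,"dz":0,"claw":5},
  {"ax":0,"ay":0,"az":0,"dx":0,"dy":0,"dz":0,"claw":5},
])

```text
time_s: 7.35
tcp_pos: [0.4448, 0.2168, 0.0585]
ee_rot: [[-0.0, -1.0, 0.0], [-1.0, 0.0, 0.0], [-0.0, -0.0, -1.0]]
wrist_force: [-0.3, 0.5, 0.9]
gripper_width: 0.242
gripper_force: 29.7
```

play_rows([
  {"ax":0,"ay":0,"az":0,"dx":0,"dy":3,"dz":0,"claw":5},
  {"ax":0,"ay":0,"az":0,"dx":0,"dy":4,"dz":0,"claw":5},
  {"ax":0,"ay":0,"az":0,"dx":0,"dy":4,"dz":0,"claw":5},
  {"ax":0,"ay":0,"az":0,"dx":0,"dy":4,"dz":0,"claw":5},
  {"ax":0,"ay":0,"az":0,"dx":0,"dy":5,"dz":0,"claw":5},
  {"ax":0,"ay":0,"az":0,"dx":0,"dy":5,"dz":0,"claw":5},
  {"ax":0,"ay":0,"az":0,"dx":0,"dy":5,"dz":0,"claw":5},
  {"ax":0,"ay":0,"az":0,"dx":0,"dy":5,"dz":0,"claw":5},
  {"ax":0,"ay":0,"az":0,"dx":0,"dy":5,"dz":0,"claw":5},
  {"ax":0,"ay":0,"az":0,"dx":0,"dy":0,"dz":0,"claw":5},
  {"ax":0,"ay":0,"az":0,"dx":0,"dy":0,"dz":0,"claw":5},
])

```text
time_s: 8.45
tcp_pos: [0.4047, 0.2169, 0.0585]
ee_rot: [[0.0, -1.0, 0.0], [-1.0, -0.0, 0.0], [-0.0, -0.0, -1.0]]
wrist_force: [0.5, 0.5, -2.3]
gripper_width: 0.239
gripper_force: 29.9
```

```bash
cat > bar.py <<'E'
from h import *
import sys
def bar(cam="scene",L=220):
    "fit the tube held near the fingers, in tool coords (mm): grey points around"
    s=sense(); R=s["ee_rot"]; c=capture(cam); w=(cloud(c)-s["tcp_pos"])@R*1000; f=c["frame"].astype(int)
    m=(abs(w[...,0])<L/2+20)&(abs(w[...,1])<22)&(w[...,2]>-62)&(w[...,2]<-15)&(f.max(-1)>62)&(f.max(-1)-f.min(-1)<35)
    p=w[m]; d=np.array(R).T@c["xyz"]  # camera direction in tool frame
    from scipy.optimize import least_squares
    def res(q): # axis: y=a+b x, z=c+d x ; radius 11
        return np.hypot(p[:,1]-q[0]-q[1]*p[:,0],p[:,2]-q[2]-q[3]*p[:,0])-11
    q=least_squares(res,[0,0,-38,0],loss="soft_l1",f_scale=1.5).x
    ok=abs(res(q))<4; x=np.sort(p[ok][:,0])
    print(cam,len(p),ok.sum(),"axis y,z",q[[0,2]].round(1),"slopes deg",np.degrees(q[[1,3]]).round(2),"x ends",x[[0,2,-3,-1]].round(1),"mid",((x[1]+x[-2])/2).round(1))
    return q
if __name__=="__main__":
    for n in("scene","top"): bar(n,float(sys.argv[1]))
E
python3 bar.py 220; python3 -c "
from h import *
go([405,216.8,270],0,0)"
```

```text
scene 365 339 axis y,z [ -1.3 -42. ] slopes deg [-0.09  0.22] x ends [-66.7 -64.7 109.7 110.9] mid 22.3
top 375 373 axis y,z [ -0.1 -40.4] slopes deg [-0.17  0.1 ] x ends [  9.7  10.7 109.7 110. ] mid 60.2
t 8.55 tcp [404.9 216.9  58.5] F [ 0.2  0.3 -2.1] w 20.8 gf 29.9 j [ 49.  16. -33.   0. -40. -49.]
grasp now [404.9 216.9  63.5]
shift [ 1.000e-01 -1.000e-01 -2.065e+02] turn [-0.01  0.01 -0.03]
```

play_rows([
  {"ax":0,"ay":0,"az":0,"dx":0,"dy":0,"dz":-10,"claw":5},
  {"ax":0,"ay":0,"az":0,"dx":0,"dy":0,"dz":-30,"claw":5},
  {"ax":0,"ay":0,"az":0,"dx":0,"dy":0,"dz":-30,"claw":5},
  {"ax":0,"ay":0,"az":0,"dx":0,"dy":0,"dz":-30,"claw":5},
  {"ax":0,"ay":0,"az":0,"dx":0,"dy":0,"dz":-30,"claw":5},
  {"ax":0,"ay":0,"az":0,"dx":0,"dy":0,"dz":-30,"claw":5},
  {"ax":0,"ay":0,"az":0,"dx":0,"dy":0,"dz":-15,"claw":5},
  {"ax":0,"ay":0,"az":0,"dx":20,"dy":-2,"dz":0,"claw":5},
  {"ax":0,"ay":0,"az":0,"dx":37,"dy":-7,"dz":0,"claw":5},
  {"ax":0,"ay":0,"az":0,"dx":37,"dy":-7,"dz":0,"claw":5},
  {"ax":0,"ay":0,"az":0,"dx":37,"dy":-7,"dz":0,"claw":5},
  {"ax":0,"ay":0,"az":0,"dx":37,"dy":-7,"dz":0,"claw":5},
  {"ax":0,"ay":0,"az":0,"dx":37,"dy":-7,"dz":0,"claw":5},
  {"ax":0,"ay":0,"az":0,"dx":37,"dy":-7,"dz":0,"claw":5},
  {"ax":0,"ay":0,"az":0,"dx":37,"dy":-7,"dz":0,"claw":5},
  {"ax":0,"ay":0,"az":0,"dx":37,"dy":-7,"dz":0,"claw":5},
  {"ax":0,"ay":0,"az":0,"dx":37,"dy":-7,"dz":0,"claw":5},
  {"ax":0,"ay":0,"az":0,"dx":37,"dy":-7,"dz":0,"claw":5},
  {"ax":0,"ay":0,"az":0,"dx":37,"dy":-7,"dz":0,"claw":5},
  {"ax":0,"ay":0,"az":0,"dx":44,"dy":-7,"dz":0,"claw":5},
])

```text
time_s: 10.55
tcp_pos: [0.4905, -0.2556, 0.2342]
ee_rot: [[0.0, -1.0, 0.001], [-1.0, -0.0, 0.0], [-0.0, -0.001, -1.0]]
wrist_force: [1.7, 1.4, -2.1]
gripper_width: 0.24
gripper_force: 29.9
```

play_rows([
  {"ax":0,"ay":0,"az":6.7,"dx":0,"dy":0,"dz":0,"claw":5},
  {"ax":0,"ay":0,"az":6.6,"dx":0,"dy":0,"dz":0,"claw":5},
  {"ax":6.6,"ay":0,"az":0,"dx":0,"dy":0,"dz":0,"claw":5},
  {"ax":6.7,"ay":0,"az":0,"dx":0,"dy":0,"dz":0,"claw":5},
  {"ax":6.7,"ay":0,"az":0,"dx":0,"dy":0,"dz":0,"claw":5},
  {"ax":0,"ay":0,"az":0,"dx":0,"dy":0,"dz":0,"claw":5},
  {"ax":0,"ay":0,"az":0,"dx":0,"dy":0,"dz":0,"claw":5},
])

```text
time_s: 11.25
tcp_pos: [0.4898, -0.2544, 0.2343]
ee_rot: [[-0.23, -0.914, 0.333], [-0.973, 0.216, -0.079], [0.0, -0.342, -0.94]]
wrist_force: [1.0, 0.1, -1.2]
gripper_width: 0.244
gripper_force: 29.9
```

```bash
sed -i 's/z.\*\.005; print/z*.005; print/; s/\.005/.041*-1/' h.py; sed -i 's/B\[:,2\]\*.041\*-1/B[:,2]*G/; s/R0\[:,2\]\*.005/R0[:,2]*G/; s/^def go/G=.041\ndef go/' h.py; grep -n "G" h.py
python3 bar.py 220; python3 -c "
from h import *
go([496.8,-254.7,115],-13.3,20)"; python3 tip.py|tail -3
```

```text
9:G=.041
15:    t=np.array(grasp)/1000+B[:,2]*G
scene 681 625 axis y,z [ -0.4 -40.9] slopes deg [-0.74 -0.34] x ends [-56.8 -55.3 109.1 110.1] mid 26.8
t 11.35 tcp [ 491.6 -254.6  234.6] F [ 0.7 -0.4 -1.1] w 20.7 gf 29.9 j [-10.   4. -23.   2. -43.  -4.]
grasp now [ 505.3 -257.9  196.1]
shift [ -1.2  36.3 155.1] turn [-0.07 -0.02 -0.01]
-36 21 x -6.0 11.0 y 14.0 19.0
-30 19 x -5.0 11.0 y 14.0 20.0
tip [-26.8 -26.5 -25.7 -25.2 -25.  -24.9 -24.9 -24.5]Traceback (most recent call last):
  File "bar.py", line 16, in <module>
    for n in("scene","top"): bar(n,float(sys.argv[1]))
                             ~~~^^^^^^^^^^^^^^^^^^^^^^
  File "bar.py", line 13, in bar
    print(cam,len(p),ok.sum(),"axis y,z",q[[0,2]].round(1),"slopes deg",np.degrees(q[[1,3]]).round(2),"x ends",x[[0,2,-3,-1]].round(1),"mid",((x[1]+x[-2])/2).round(1))
                                                                                                               ~^^^^^^^^^^^^^
IndexError: index 0 is out of bounds for axis 0 with size 0
```

play_rows([
  {"ax":0,"ay":0,"az":0,"dx":-1.2,"dy":6.3,"dz":15,"claw":5},
  {"ax":0,"ay":0,"az":0,"dx":0,"dy":6,"dz":25,"claw":5},
  {"ax":0,"ay":0,"az":0,"dx":0,"dy":6,"dz":30,"claw":5},
  {"ax":0,"ay":0,"az":0,"dx":0,"dy":6,"dz":30,"claw":5},
  {"ax":0,"ay":0,"az":0,"dx":0,"dy":6,"dz":30,"claw":5},
  {"ax":0,"ay":0,"az":0,"dx":0,"dy":6,"dz":25,"claw":5},
  {"ax":0,"ay":0,"az":0,"dx":0,"dy":0,"dz":0,"claw":5},
  {"ax":0,"ay":0,"az":0,"dx":0,"dy":0,"dz":0,"claw":5},
  {"ax":0,"ay":0,"az":0,"dx":0,"dy":0,"dz":0,"claw":5},
])

```text
time_s: 12.3
tcp_pos: [0.511, -0.2578, 0.0772]
ee_rot: [[-0.23, -0.913, 0.336], [-0.973, 0.216, -0.08], [0.0, -0.345, -0.939]]
wrist_force: [0.8, 0.6, -1.5]
gripper_width: 0.236
gripper_force: 29.9
```

```bash
sed -i 's/g=s\["tcp_pos"\].*/g=s["tcp_pos"]-R0[:,2]*G; print("grasp now",(g*1000).round(1))/; ' h.py
python3 - <<'E'
from h import *
from scipy.optimize import least_squares
go([496.8,-254.7,115],-13.3,20)
a=np.radians(-13.3); R=np.array([[np.cos(a),-np.sin(a)],[np.sin(a),np.cos(a)]])
for n in("scene","top"):
    c=capture(n); w=cloud(c)*1000; f=c["frame"].astype(int)
    cv2.imwrite(f"pics/{n}5.png",cv2.resize(c["frame"][150:300,270:450] if n=="scene" else c["frame"][150:260,300:450],None,fx=4,fy=4,interpolation=2))
    q=np.dstack([(w[...,:2]-[496.8,-254.7])@R,w[...,2]])
    m=(abs(q[...,0])<20)&(abs(q[...,1])<125)&(abs(q[...,1])>25)&(q[...,2]>99)&(q[...,2]<135)&(f.max(-1)>60)&(f.max(-1)-f.min(-1)<35)
    p=q[m]
    if len(p)<30: print(n,len(p)); continue
    res=lambda k:np.hypot(p[:,0]-k[0]-k[1]*p[:,1],p[:,2]-k[2]-k[3]*p[:,1])-11
    k=least_squares(res,[0,0,115,0],loss="soft_l1",f_scale=1.5).x; ok=abs(res(k))<4; y=np.sort(p[ok][:,1])
    print(n,len(p),"axis x,z",k[[0,2]].round(1),"slope deg",np.degrees(k[[1,3]]).round(2),"y ends",y[[0,2,-3,-1]].round(1))
    for s in(1,-1):
        for t in(1,-1):
            mm=(abs(q[...,1]-50*s)<14)&(q[...,0]*t>12)&(abs(q[...,0])<45)&(q[...,2]>92.5)&(q[...,2]<100)
            z=q[mm]; 
            if len(z)>3: print(s,t,mm.sum(),np.sort(z[:,0])[[0,1,-2,-1]].round(1),np.sort(z[:,1])[[0,-1]].round(1))
E
```

```text
t 12.3 tcp [ 511.  -257.8   77.2] F [ 0.8  0.6 -1.5] w 20.6 gf 29.9 j [-10.  17. -34.   4. -19.  -7.]
grasp now [ 497.2 -254.5  115.7]
shift [0.2 0.7 0.5] turn [-0.19 -0.01  0.  ]
scene 435 axis x,z [  1.2 116.7] slope deg [-0.06  0.04] y ends [-108.7 -108.4   39.    45.2]
-1 -1 23 [-28.8 -28.7 -23.9 -23.5] [-57.2 -42.1]
top 156 axis x,z [ -0.4 115.2] slope deg [ 0.31 -0.13] y ends [ 25.9  26.5 110.8 111.4]
1 1 18 [22.6 22.9 29.  30.3] [44.6 56.4]
```

View pics/scene5.png

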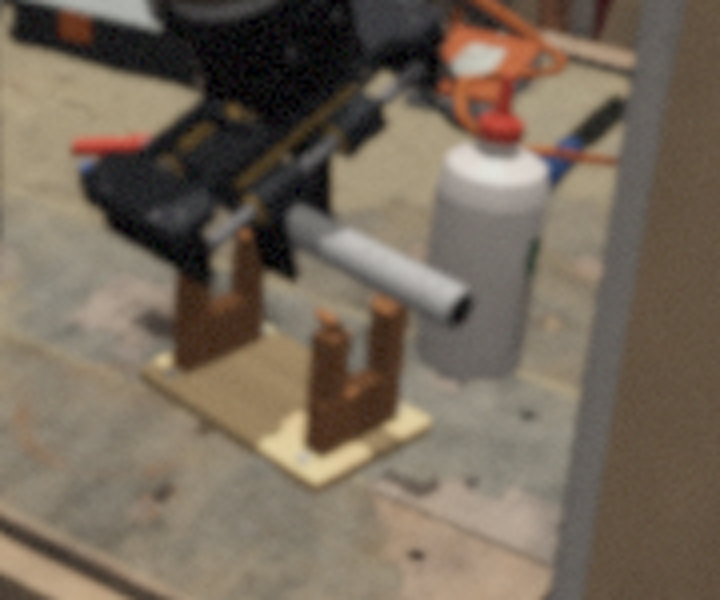

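The scene view shows the tube level over both fork slots, with its end at (460,305). The gripper leans away from the glue bottle, which is at (490,250). Alignment is good to within a millimetre or so, so I'll lower it.

play_rows([
  {"ax":-0.2,"ay":0,"az":0,"dx":0.6,"dy":0.7,"dz":0,"claw":5},
  {"ax":0,"ay":0,"az":0,"dx":0,"dy":2.05,"dz":5.64,"claw":5},
  {"ax":0,"ay":0,"az":0,"dx":0,"dy":2.05,"dz":5.64,"claw":5},
  {"ax":0,"ay":0,"az":0,"dx":0,"dy":2.05,"dz":5.64,"claw":5},
  {"ax":0,"ay":0,"az":0,"dx":0,"dy":2.05,"dz":5.64,"claw":5},
  {"ax":0,"ay":0,"az":0,"dx":0,"dy":2.05,"dz":5.64,"claw":5},
  {"ax":0,"ay":0,"az":0,"dx":0,"dy":2.05,"dz":5.64,"claw":5},
  {"ax":0,"ay":0,"az":0,"dx":0,"dy":0,"dz":0,"claw":5},
  {"ax":0,"ay":0,"az":0,"dx":0,"dy":0,"dz":0,"claw":5},
])

```text
time_s: 13.3
tcp_pos: [0.5083, -0.2578, 0.0389]
ee_rot: [[-0.23, -0.916, 0.329], [-0.973, 0.217, -0.078], [0.0, -0.338, -0.941]]
wrist_force: [0.2, -0.3, -2.4]
gripper_width: 0.239
gripper_force: 29.9
```

```bash
python3 -c "
from h import *
go([496.8,-254.7,58],-13.3,20)"
```

```text
t 13.3 tcp [ 508.3 -257.8   38.9] F [ 0.2 -0.3 -2.4] w 20.8 gf 29.9 j [-10.  20. -37.   5. -13.  -8.]
grasp now [ 494.8 -254.6   77.5]
shift [-0.4  4.6 19. ] turn [ 0.23 -0.01 -0.01]
```

```bash
python3 -c "
from h import *
go([496.8,-254.7,77],-13.3,12)"
```

```text
t 13.3 tcp [ 508.3 -257.8   38.9] F [ 0.2 -0.3 -2.4] w 20.8 gf 29.9 j [-10.  20. -37.   5. -13.  -8.]
grasp now [ 494.8 -254.6   77.5]
shift [-0.4  3.9  0.7] turn [-7.77 -0.01 -0.02]
```

play_rows([
  {"ax":-1.95,"ay":0,"az":0,"dx":-0.4,"dy":1,"dz":0.2,"claw":5},
  {"ax":-1.95,"ay":0,"az":0,"dx":0,"dy":1,"dz":0.2,"claw":5},
  {"ax":-1.95,"ay":0,"az":0,"dx":0,"dy":1,"dz":0.2,"claw":5},
  {"ax":-1.95,"ay":0,"az":0,"dx":0,"dy":1,"dz":0.1,"claw":5},
  {"ax":0,"ay":0,"az":0,"dx":0,"dy":0,"dz":0,"claw":5},
  {"ax":0,"ay":0,"az":0,"dx":0,"dy":0,"dz":0,"claw":5},
])

```text
time_s: 13.9
tcp_pos: [0.5047, -0.2566, 0.0373]
ee_rot: [[-0.231, -0.952, 0.203], [-0.973, 0.226, -0.048], [-0.0, -0.208, -0.978]]
wrist_force: [-1.2, 0.4, -2.4]
gripper_width: 0.238
gripper_force: 29.9
```

```bash
python3 -c "
from h import *
go([496.8,-254.7,58],-13.3,12)"
```

```text
t 13.9 tcp [ 504.7 -256.6   37.3] F [-1.2  0.4 -2.4] w 20.7 gf 29.9 j [-10.  22. -30.   1. -26.  -4.]
grasp now [ 496.4 -254.6   77.4]
shift [ 0.   3.7 19.1] turn [-0.02  0.   -0.04]
```

play_rows([
  {"ax":0,"ay":0,"az":0,"dx":0,"dy":0.8,"dz":4,"claw":5},
  {"ax":0,"ay":0,"az":0,"dx":0,"dy":0.8,"dz":4,"claw":5},
  {"ax":0,"ay":0,"az":0,"dx":0,"dy":0.8,"dz":4,"claw":5},
  {"ax":0,"ay":0,"az":0,"dx":0,"dy":0.6,"dz":3,"claw":5},
  {"ax":0,"ay":0,"az":0,"dx":0,"dy":0.4,"dz":2,"claw":5},
  {"ax":0,"ay":0,"az":0,"dx":0,"dy":0,"dz":0,"claw":5},
  {"ax":0,"ay":0,"az":0,"dx":0,"dy":0,"dz":0,"claw":5},
])

```text
time_s: 14.6
tcp_pos: [0.5052, -0.2567, 0.02]
ee_rot: [[-0.23, -0.952, 0.202], [-0.973, 0.225, -0.048], [0.0, -0.208, -0.978]]
wrist_force: [-0.9, 1.2, -1.9]
gripper_width: 0.24
gripper_force: 29.9
```

```bash
python3 -c "
from h import *
go([496.8,-254.7,56],-13.3,12)"
```

```text
t 14.6 tcp [ 505.2 -256.7   20. ] F [-0.9  1.2 -1.9] w 20.9 gf 29.9 j [-10.  24. -31.   2. -23.  -5.]
grasp now [ 496.9 -254.7   60.1]
shift [-0.   0.9  4. ] turn [-0.01 -0.01 -0.02]
```

Still free, with about 4 mm to go. I'll take it down slowly until it touches.

play_rows([
  {"ax":0,"ay":0,"az":0,"dx":0,"dy":0.2,"dz":1,"claw":5},
  {"ax":0,"ay":0,"az":0,"dx":0,"dy":0.2,"dz":1,"claw":5},
  {"ax":0,"ay":0,"az":0,"dx":0,"dy":0.2,"dz":1,"claw":5},
  {"ax":0,"ay":0,"az":0,"dx":0,"dy":0,"dz":0,"claw":5},
  {"ax":0,"ay":0,"az":0,"dx":0,"dy":0,"dz":0,"claw":5},
])

```text
time_s: 15.1
tcp_pos: [0.5051, -0.2567, 0.0169]
ee_rot: [[-0.23, -0.952, 0.202], [-0.973, 0.225, -0.048], [0.0, -0.208, -0.978]]
wrist_force: [0.2, -0.3, -1.9]
gripper_width: 0.235
gripper_force: 29.9
```

play_rows([
  {"ax":0,"ay":0,"az":0,"dx":0,"dy":0.2,"dz":0.7,"claw":5},
  {"ax":0,"ay":0,"az":0,"dx":0,"dy":0,"dz":0,"claw":5},
  {"ax":0,"ay":0,"az":0,"dx":0,"dy":0,"dz":0,"claw":5},
])

```text
time_s: 15.4
tcp_pos: [0.5051, -0.2567, 0.0162]
ee_rot: [[-0.23, -0.952, 0.202], [-0.973, 0.225, -0.048], [0.0, -0.208, -0.978]]
wrist_force: [-0.7, -1.0, -2.5]
gripper_width: 0.239
gripper_force: 29.9
```

play_rows([
  {"ax":0,"ay":0,"az":0,"dx":0,"dy":0.1,"dz":0.6,"claw":5},
  {"ax":0,"ay":0,"az":0,"dx":0,"dy":0,"dz":0,"claw":5},
  {"ax":0,"ay":0,"az":0,"dx":0,"dy":0,"dz":0,"claw":5},
])

```text
time_s: 15.7
tcp_pos: [0.5052, -0.2567, 0.0159]
ee_rot: [[-0.23, -0.952, 0.203], [-0.973, 0.225, -0.048], [0.0, -0.208, -0.978]]
wrist_force: [-1.9, 0.8, 3.5]
gripper_width: 0.238
gripper_force: 29.6
```

play_rows([
  {"ax":0,"ay":0,"az":0,"dx":0,"dy":0.1,"dz":0.6,"claw":5},
  {"ax":0,"ay":0,"az":0,"dx":0,"dy":0,"dz":0,"claw":5},
  {"ax":0,"ay":0,"az":0,"dx":0,"dy":0,"dz":0,"claw":5},
])

```text
time_s: 16.0
tcp_pos: [0.5053, -0.2567, 0.0158]
ee_rot: [[-0.23, -0.952, 0.203], [-0.973, 0.225, -0.048], [0.0, -0.209, -0.978]]
wrist_force: [-2.8, 1.3, 7.0]
gripper_width: 0.238
gripper_force: 29.2
```

The tube is seated: the contact force rose to +7 N. Now release and retreat along the tool axis.

play_rows([
  {"ax":0,"ay":0,"az":0,"dx":0,"dy":0,"dz":0,"claw":45},
  {"ax":0,"ay":0,"az":0,"dx":0,"dy":0,"dz":0,"claw":45},
  {"ax":0,"ay":0,"az":0,"dx":0,"dy":0,"dz":0,"claw":45},
  {"ax":0,"ay":0,"az":0,"dx":0,"dy":0,"dz":0,"claw":45},
  {"ax":0,"ay":0,"az":0,"dx":0,"dy":0,"dz":0,"claw":45},
  {"ax":0,"ay":0,"az":0,"dx":0,"dy":0,"dz":-10,"claw":45},
  {"ax":0,"ay":0,"az":0,"dx":0,"dy":0,"dz":-15,"claw":45},
  {"ax":0,"ay":0,"az":0,"dx":0,"dy":0,"dz":-20,"claw":45},
  {"ax":0,"ay":0,"az":0,"dx":0,"dy":0,"dz":-30,"claw":45},
  {"ax":0,"ay":0,"az":0,"dx":0,"dy":0,"dz":-35,"claw":60},
  {"ax":0,"ay":0,"az":0,"dx":0,"dy":0,"dz":-40,"claw":60},
  {"ax":0,"ay":0,"az":0,"dx":0,"dy":0,"dz":-40,"claw":60},
  {"ax":0,"ay":0,"az":0,"dx":0,"dy":0,"dz":-25,"claw":60},
  {"ax":-6,"ay":0,"az":0,"dx":0,"dy":0,"dz":0,"claw":60},
  {"ax":-6,"ay":0,"az":0,"dx":0,"dy":0,"dz":0,"claw":60},
  {"ax":0,"ay":0,"az":-6.7,"dx":0,"dy":0,"dz":0,"claw":60},
  {"ax":0,"ay":0,"az":-6.6,"dx":0,"dy":0,"dz":0,"claw":60},
  {"ax":0,"ay":0,"az":0,"dx":0,"dy":0,"dz":0,"claw":60},
  {"ax":0,"ay":0,"az":0,"dx":0,"dy":0,"dz":0,"claw":60},
])

```text
time_s: 17.9
tcp_pos: [0.4614, -0.2463, 0.2257]
ee_rot: [[-0.003, -1.0, 0.0], [-1.0, 0.003, -0.0], [0.0, -0.0, -1.0]]
wrist_force: [0.1, -0.3, -0.7]
gripper_width: 0.686
gripper_force: 0.0
```

```bash
cat > seat.py <<'E'
from h import *
import sys
from scipy.optimize import least_squares
a=np.radians(-13.3); R=np.array([[np.cos(a),-np.sin(a)],[np.sin(a),np.cos(a)]])
def seat(z0):
  for n in("scene","top"):
    c=capture(n); w=cloud(c)*1000; f=c["frame"].astype(int); np.savez(n+"9.npz",**c)
    q=np.dstack([(w[...,:2]-[496.8,-254.7])@R,w[...,2]])
    m=(abs(q[...,0])<16)&(abs(q[...,1])<125)&(abs(q[...,2]-z0)<15)&(f.max(-1)>60)&(f.max(-1)-f.min(-1)<35)
    p=q[m]
    if len(p)<20: print(n,len(p)); continue
    res=lambda k:np.hypot(p[:,0]-k[0]-k[1]*p[:,1],p[:,2]-k[2]-k[3]*p[:,1])-11
    k=least_squares(res,[0,0,z0,0],loss="soft_l1",f_scale=1.5).x; ok=abs(res(k))<3.5; y=np.sort(p[ok][:,1])
    print(n,len(p),"axis x,z",k[[0,2]].round(1),"slope",np.degrees(k[[1,3]]).round(2),"y ends",y[[0,2,-3,-1]].round(1))
seat(float(sys.argv[1]))
E
python3 seat.py 56;  python3 -c "
from h import *
go([539.5,217.4,270],0,0)"
```

```text
scene 734 axis x,z [ 1.5 57. ] slope [-0.12  0.03] y ends [-109.1 -108.8  112.5  112.9]
top 102 axis x,z [ 1.3 54.6] slope [ 0.85 -0.84] y ends [-108.6 -108.   -49.1  -47.9]
t 18.0 tcp [ 461.4 -246.3  225.6] F [0.2 0.6 0.2] w 59.9 gf 0.0 j [-10.  11. -12.  -0. -67.  10.]
grasp now [ 461.4 -246.3  266.6]
shift [-463.9  -77.1   -3.4] turn [-0.02 -0.   -0.12]
```

The long tube is seated at z ≈ 56–57 mm, with ends at -109 and +112.5 mm. Now for the short one.

play_rows([
  {"ax":0,"ay":0,"az":0,"dx":-24,"dy":0,"dz":0,"claw":60},
  {"ax":0,"ay":0,"az":0,"dx":-40,"dy":-2,"dz":0,"claw":60},
  {"ax":0,"ay":0,"az":0,"dx":-40,"dy":-7,"dz":0,"claw":60},
  {"ax":0,"ay":0,"az":0,"dx":-40,"dy":-7,"dz":0,"claw":60},
  {"ax":0,"ay":0,"az":0,"dx":-40,"dy":-7,"dz":0,"claw":60},
  {"ax":0,"ay":0,"az":0,"dx":-40,"dy":-7,"dz":0,"claw":60},
  {"ax":0,"ay":0,"az":0,"dx":-40,"dy":-7,"dz":0,"claw":60},
  {"ax":0,"ay":0,"az":0,"dx":-40,"dy":-8,"dz":0,"claw":60},
  {"ax":0,"ay":0,"az":0,"dx":-40,"dy":-8,"dz":0,"claw":60},
  {"ax":0,"ay":0,"az":0,"dx":-40,"dy":-8,"dz":0,"claw":60},
  {"ax":0,"ay":0,"az":0,"dx":-40,"dy":-8,"dz":0,"claw":60},
  {"ax":0,"ay":0,"az":0,"dx":-40,"dy":-8,"dz":0,"claw":60},
  {"ax":0,"ay":0,"az":0,"dx":0,"dy":0,"dz":30,"claw":60},
  {"ax":0,"ay":0,"az":0,"dx":0,"dy":0,"dz":40,"claw":60},
  {"ax":0,"ay":0,"az":0,"dx":0,"dy":0,"dz":0,"claw":60},
  {"ax":0,"ay":0,"az":0,"dx":0,"dy":0,"dz":0,"claw":60},
  {"ax":0,"ay":0,"az":0,"dx":0,"dy":0,"dz":0,"claw":60},
])

```text
time_s: 19.7
tcp_pos: [0.5403, 0.218, 0.1578]
ee_rot: [[-0.001, -1.0, 0.004], [-1.0, 0.001, 0.002], [-0.002, -0.004, -1.0]]
wrist_force: [1.0, 0.7, 0.8]
gripper_width: 0.688
gripper_force: 0.0
```

```bash
python3 -c "
from h import *
go([539.5,217.4,100],0,0)"
```

```text
t 19.7 tcp [540.3 218.  157.8] F [1.  0.7 0.8] w 59.8 gf 0.0 j [ 38.  20. -10.   0. -60. -38.]
grasp now [540.1 218.  198.8]
shift [ 0.8  1.2 98.8] turn [-0.23  0.1  -0.04]
```

play_rows([
  {"ax":0,"ay":0,"az":0,"dx":0.7,"dy":0.5,"dz":19,"claw":60},
  {"ax":0,"ay":0,"az":0,"dx":0,"dy":0,"dz":20,"claw":60},
  {"ax":0,"ay":0,"az":0,"dx":0,"dy":0,"dz":20,"claw":60},
  {"ax":0,"ay":0,"az":0,"dx":0,"dy":0,"dz":20,"claw":60},
  {"ax":0,"ay":0,"az":0,"dx":0,"dy":0,"dz":12,"claw":60},
  {"ax":0,"ay":0,"az":0,"dx":0,"dy":0,"dz":7,"claw":60},
  {"ax":0,"ay":0,"az":0,"dx":0,"dy":0,"dz":0,"claw":60},
  {"ax":0,"ay":0,"az":0,"dx":0,"dy":0,"dz":0,"claw":60},
  {"ax":0,"ay":0,"az":0,"dx":0,"dy":0,"dz":0,"claw":60},
])

```text
time_s: 20.6
tcp_pos: [0.5391, 0.2173, 0.0584]
ee_rot: [[-0.0, -1.0, 0.002], [-1.0, 0.0, 0.001], [-0.001, -0.002, -1.0]]
wrist_force: [-0.2, 0.4, -0.5]
gripper_width: 0.687
gripper_force: 0.0
```

```bash
python3 -c "
from h import *
go([539.5,217.4,100],0,0)"
```

```text
t 20.6 tcp [539.1 217.3  58.4] F [-0.2  0.4 -0.5] w 59.7 gf 0.0 j [ 38.  26. -17.   0. -47. -38.]
grasp now [539.  217.3  99.4]
shift [-0.1 -0.4 -0.6] turn [-0.11  0.07 -0.02]
```

play_rows([
  {"ax":0,"ay":0,"az":0,"dx":0,"dy":0,"dz":0,"claw":5},
  {"ax":0,"ay":0,"az":0,"dx":0,"dy":0,"dz":0,"claw":5},
  {"ax":0,"ay":0,"az":0,"dx":0,"dy":0,"dz":0,"claw":5},
  {"ax":0,"ay":0,"az":0,"dx":0,"dy":0,"dz":0,"claw":5},
  {"ax":0,"ay":0,"az":0,"dx":0,"dy":0,"dz":0,"claw":5},
  {"ax":0,"ay":0,"az":0,"dx":0,"dy":0,"dz":0,"claw":5},
  {"ax":0,"ay":0,"az":0,"dx":0,"dy":0,"dz":0,"claw":5},
  {"ax":0,"ay":0,"az":0,"dx":0,"dy":0,"dz":0,"claw":5},
])

```text
time_s: 21.4
tcp_pos: [0.5389, 0.2171, 0.0575]
ee_rot: [[-0.0, -1.0, 0.001], [-1.0, 0.0, 0.001], [-0.001, -0.001, -1.0]]
wrist_force: [2.6, 1.0, -0.6]
gripper_width: 0.237
gripper_force: 29.7
```

play_rows([
  {"ax":0,"ay":0,"az":0,"dx":0,"dy":3,"dz":0,"claw":5},
  {"ax":0,"ay":0,"az":0,"dx":0,"dy":4,"dz":0,"claw":5},
  {"ax":0,"ay":0,"az":0,"dx":0,"dy":4,"dz":0,"claw":5},
  {"ax":0,"ay":0,"az":0,"dx":0,"dy":4,"dz":0,"claw":5},
  {"ax":0,"ay":0,"az":0,"dx":0,"dy":5,"dz":0,"claw":5},
  {"ax":0,"ay":0,"az":0,"dx":0,"dy":5,"dz":0,"claw":5},
  {"ax":0,"ay":0,"az":0,"dx":0,"dy":5,"dz":0,"claw":5},
  {"ax":0,"ay":0,"az":0,"dx":0,"dy":5,"dz":0,"claw":5},
  {"ax":0,"ay":0,"az":0,"dx":0,"dy":3,"dz":0,"claw":5},
  {"ax":0,"ay":0,"az":0,"dx":0,"dy":0,"dz":0,"claw":5},
  {"ax":0,"ay":0,"az":0,"dx":0,"dy":0,"dz":0,"claw":5},
])

```text
time_s: 22.5
tcp_pos: [0.5004, 0.2171, 0.0574]
ee_rot: [[-0.0, -1.0, 0.0], [-1.0, 0.0, 0.0], [-0.0, -0.0, -1.0]]
wrist_force: [0.6, 0.9, -1.8]
gripper_width: 0.239
gripper_force: 29.9
```

```bash
python3 bar.py 150; python3 -c "
from h import *
go([501,217.4,270],0,0)"
```

```text
scene 227 180 axis y,z [ -0.7 -43. ] slopes deg [-0.25 -0.26] x ends [-63.8 -56.8  74.4  74.7] mid 6.9
top 218 215 axis y,z [ -0.5 -41.8] slopes deg [0.11 0.01] x ends [-75.5 -74.3  73.6  74.2] mid -0.5
t 22.6 tcp [500.6 217.   57.3] F [-0.3 -0.2 -1.7] w 20.6 gf 29.9 j [ 40.  23. -22.   0. -45. -41.]
grasp now [500.5 217.   98.3]
shift [  -0.4   -0.5 -171.7] turn [-0.01  0.01 -0.03]
```

play_rows([
  {"ax":0,"ay":0,"az":0,"dx":0,"dy":0,"dz":-10,"claw":5},
  {"ax":0,"ay":0,"az":0,"dx":0,"dy":0,"dz":-30,"claw":5},
  {"ax":0,"ay":0,"az":0,"dx":0,"dy":0,"dz":-30,"claw":5},
  {"ax":0,"ay":0,"az":0,"dx":0,"dy":0,"dz":-30,"claw":5},
  {"ax":0,"ay":0,"az":0,"dx":0,"dy":0,"dz":-30,"claw":5},
  {"ax":0,"ay":0,"az":0,"dx":0,"dy":0,"dz":-30,"claw":5},
  {"ax":0,"ay":0,"az":0,"dx":0,"dy":0,"dz":-15,"claw":5},
  {"ax":0,"ay":0,"az":0,"dx":20,"dy":2,"dz":0,"claw":5},
  {"ax":0,"ay":0,"az":0,"dx":37,"dy":1,"dz":0,"claw":5},
  {"ax":0,"ay":0,"az":0,"dx":37,"dy":1,"dz":0,"claw":5},
  {"ax":0,"ay":0,"az":0,"dx":37,"dy":1,"dz":0,"claw":5},
  {"ax":0,"ay":0,"az":0,"dx":37,"dy":0,"dz":0,"claw":5},
  {"ax":0,"ay":0,"az":0,"dx":37,"dy":0,"dz":0,"claw":5},
  {"ax":0,"ay":0,"az":0,"dx":37,"dy":0,"dz":0,"claw":5},
  {"ax":0,"ay":0,"az":0,"dx":37,"dy":0,"dz":0,"claw":5},
  {"ax":0,"ay":0,"az":0,"dx":37,"dy":0,"dz":0,"claw":5},
  {"ax":0,"ay":0,"az":0,"dx":37,"dy":0,"dz":0,"claw":5},
  {"ax":0,"ay":0,"az":0,"dx":37,"dy":0,"dz":0,"claw":5},
  {"ax":0,"ay":0,"az":0,"dx":37,"dy":0,"dz":0,"claw":5},
  {"ax":0,"ay":0,"az":0,"dx":44,"dy":0,"dz":0,"claw":5},
])

```text
time_s: 24.6
tcp_pos: [0.4937, -0.2556, 0.232]
ee_rot: [[-0.0, -1.0, -0.001], [-1.0, 0.0, 0.001], [-0.001, 0.001, -1.0]]
wrist_force: [0.7, 0.5, -2.4]
gripper_width: 0.234
gripper_force: 29.9
```

play_rows([
  {"ax":0,"ay":0,"az":6.7,"dx":0,"dy":0,"dz":0,"claw":5},
  {"ax":0,"ay":0,"az":6.6,"dx":0,"dy":0,"dz":0,"claw":5},
  {"ax":6,"ay":0,"az":0,"dx":0,"dy":0,"dz":0,"claw":5},
  {"ax":6,"ay":0,"az":0,"dx":0,"dy":0,"dz":0,"claw":5},
  {"ax":0,"ay":0,"az":0,"dx":0,"dy":0,"dz":0,"claw":5},
  {"ax":0,"ay":0,"az":0,"dx":0,"dy":0,"dz":0,"claw":5},
  {"ax":0,"ay":0,"az":0,"dx":0,"dy":0,"dz":0,"claw":5},
])

```text
time_s: 25.3
tcp_pos: [0.4954, -0.2545, 0.2325]
ee_rot: [[-0.231, -0.952, 0.202], [-0.973, 0.226, -0.048], [0.0, -0.208, -0.978]]
wrist_force: [-0.1, -0.4, -2.3]
gripper_width: 0.232
gripper_force: 29.9
```

```bash
sed -i 's/^G=.*/G=.042/' h.py; python3 -c "
from h import *
go([496.8,-254.7,117],-13.3,12)"
```

```text
t 25.3 tcp [ 495.4 -254.5  232.5] F [-0.1 -0.4 -2.3] w 20.2 gf 29.9 j [-10.   8. -16.   1. -54.  -4.]
grasp now [ 486.9 -252.5  273.6]
shift [ -0.2  22.6 155.3] turn [ 0.01 -0.02 -0.03]
```

play_rows([
  {"ax":0,"ay":0,"az":0,"dx":0,"dy":3.6,"dz":15.3,"claw":5},
  {"ax":0,"ay":0,"az":0,"dx":0,"dy":4,"dz":25,"claw":5},
  {"ax":0,"ay":0,"az":0,"dx":0,"dy":4,"dz":30,"claw":5},
  {"ax":0,"ay":0,"az":0,"dx":0,"dy":4,"dz":30,"claw":5},
  {"ax":0,"ay":0,"az":0,"dx":0,"dy":4,"dz":30,"claw":5},
  {"ax":0,"ay":0,"az":0,"dx":0,"dy":3,"dz":25,"claw":5},
  {"ax":0,"ay":0,"az":0,"dx":0,"dy":0,"dz":0,"claw":5},
  {"ax":0,"ay":0,"az":0,"dx":0,"dy":0,"dz":0,"claw":5},
  {"ax":0,"ay":0,"az":0,"dx":0,"dy":0,"dz":0,"claw":5},
])

```text
time_s: 26.2
tcp_pos: [0.5067, -0.2569, 0.0773]
ee_rot: [[-0.23, -0.951, 0.205], [-0.973, 0.225, -0.049], [0.0, -0.211, -0.977]]
wrist_force: [0.3, -0.2, -1.6]
gripper_width: 0.235
gripper_force: 29.9
```

```bash
python3 seat.py 116;  python3 -c "
from h import *
go([496.8,-254.7,82],-13.3,12)"
```

```text
scene 332 axis x,z [  2.4 119.6] slope [0.16 0.08] y ends [-74.  -72.6  40.9  44.9]
top 0
t 26.3 tcp [ 506.3 -256.7   77.5] F [-0.1  0.1 -1.3] w 20.4 gf 29.9 j [-10.  19. -28.   1. -32.  -4.]
grasp now [ 497.7 -254.7  118.5]
shift [ 0.2  8.7 35.5] turn [-0.19 -0.   -0.01]
```

play_rows([
  {"ax":-0.2,"ay":0,"az":0,"dx":0.2,"dy":1,"dz":0,"claw":5},
  {"ax":0,"ay":0,"az":0,"dx":0,"dy":1.05,"dz":5,"claw":5},
  {"ax":0,"ay":0,"az":0,"dx":0,"dy":1.05,"dz":5,"claw":5},
  {"ax":0,"ay":0,"az":0,"dx":0,"dy":1.05,"dz":5,"claw":5},
  {"ax":0,"ay":0,"az":0,"dx":0,"dy":1.05,"dz":5,"claw":5},
  {"ax":0,"ay":0,"az":0,"dx":0,"dy":1.05,"dz":5,"claw":5},
  {"ax":0,"ay":0,"az":0,"dx":0,"dy":1.05,"dz":5,"claw":5},
  {"ax":0,"ay":0,"az":0,"dx":0,"dy":0.8,"dz":4,"claw":5},
  {"ax":0,"ay":0,"az":0,"dx":0,"dy":0,"dz":0,"claw":5},
  {"ax":0,"ay":0,"az":0,"dx":0,"dy":0,"dz":0,"claw":5},
])

```text
time_s: 27.3
tcp_pos: [0.5042, -0.2567, 0.0477]
ee_rot: [[-0.228, -0.952, 0.202], [-0.974, 0.223, -0.049], [0.002, -0.208, -0.978]]
wrist_force: [-19.7, 12.2, 47.8]
gripper_width: 0.236
gripper_force: 50.2
```

```bash
python3 -c "
from h import *
go([496.8,-254.7,79],-13.3,12)"
```

```text
t 27.3 tcp [ 504.2 -256.7   47.7] F [-19.7  12.2  47.8] w 20.6 gf 50.2 j [-10.  21. -30.   2. -27.  -4.]
grasp now [ 495.7 -254.6   88.8]
shift [-0.2  1.   9.8] turn [ 0.01 -0.08  0.11]
```

It stopped early, with 48 N at z = 89. The fingertips reach 22 mm past the upper tube, so with the tool tilted they landed on the lower tube. I'll back off at once, then use the empty front clips to regrip the short tube nearer the fingertips.

play_rows([
  {"ax":0,"ay":0,"az":0,"dx":0,"dy":-1.6,"dz":-8,"claw":5},
  {"ax":0,"ay":0,"az":0,"dx":0,"dy":-2,"dz":-10,"claw":5},
  {"ax":0,"ay":0,"az":0,"dx":0,"dy":-3,"dz":-15,"claw":5},
  {"ax":0,"ay":0,"az":0,"dx":0,"dy":0,"dz":0,"claw":5},
  {"ax":0,"ay":0,"az":0,"dx":0,"dy":0,"dz":0,"claw":5},
])

```text
time_s: 27.8
tcp_pos: [0.5036, -0.2563, 0.0738]
ee_rot: [[-0.231, -0.953, 0.198], [-0.973, 0.226, -0.047], [-0.0, -0.204, -0.979]]
wrist_force: [-0.1, 0.6, -1.7]
gripper_width: 0.237
gripper_force: 29.9
```

```bash
python3 bar.py 150 2>/dev/null; python3 seat.py 56; python3 -c "
from h import *
go([496.8,-254.7,250],-13.3,12)"
```

```text
scene 373 339 axis y,z [ -1.2 -42.7] slopes deg [-0.03 -0.04] x ends [-44.7 -39.1  73.6  74.7] mid 17.0
scene 709 axis x,z [ 1.9 57.2] slope [-0.09  0.12] y ends [-109.6 -108.5  111.8  112.7]
top 0
t 28.0 tcp [ 503.2 -256.2   73.2] F [-0.1 -0.1 -2.8] w 20.4 gf 29.9 j [-10.  19. -28.   1. -32.  -4.]
grasp now [ 494.9 -254.3  114.3]
shift [  -0.   -29.6 -132.5] turn [ 0.33 -0.01 -0.03]
```

play_rows([
  {"ax":0,"ay":0,"az":0,"dx":0,"dy":-6,"dz":-20,"claw":5},
  {"ax":0,"ay":0,"az":0,"dx":0,"dy":-8,"dz":-38,"claw":5},
  {"ax":0,"ay":0,"az":0,"dx":0,"dy":-8,"dz":-38,"claw":5},
  {"ax":0,"ay":0,"az":0,"dx":0,"dy":-8,"dz":-40,"claw":5},
  {"ax":-6,"ay":0,"az":0,"dx":0,"dy":0,"dz":0,"claw":5},
  {"ax":-6,"ay":0,"az":-6.6,"dx":0,"dy":0,"dz":0,"claw":5},
  {"ax":0,"ay":0,"az":-6.7,"dx":0,"dy":0,"dz":0,"claw":5},
  {"ax":0,"ay":0,"az":0,"dx":-20,"dy":4,"dz":0,"claw":5},
  {"ax":0,"ay":0,"az":0,"dx":-41,"dy":8,"dz":0,"claw":5},
  {"ax":0,"ay":0,"az":0,"dx":-41,"dy":8,"dz":0,"claw":5},
  {"ax":0,"ay":0,"az":0,"dx":-41,"dy":8,"dz":0,"claw":5},
  {"ax":0,"ay":0,"az":0,"dx":-41,"dy":8,"dz":0,"claw":5},
  {"ax":0,"ay":0,"az":0,"dx":-41,"dy":8,"dz":0,"claw":5},
  {"ax":0,"ay":0,"az":0,"dx":-41,"dy":8,"dz":0,"claw":5},
  {"ax":0,"ay":0,"az":0,"dx":-41,"dy":8,"dz":0,"claw":5},
  {"ax":0,"ay":0,"az":0,"dx":-41,"dy":8,"dz":0,"claw":5},
  {"ax":0,"ay":0,"az":0,"dx":-41,"dy":8,"dz":0,"claw":5},
  {"ax":0,"ay":0,"az":0,"dx":-41,"dy":8,"dz":0,"claw":5},
  {"ax":0,"ay":0,"az":0,"dx":-41,"dy":8,"dz":0,"claw":5},
  {"ax":0,"ay":0,"az":0,"dx":0,"dy":0,"dz":0,"claw":5},
])

```text
time_s: 30.0
tcp_pos: [0.4151, 0.2188, 0.2105]
ee_rot: [[0.001, -1.0, -0.0], [-1.0, -0.001, -0.005], [0.005, 0.0, -1.0]]
wrist_force: [-0.1, -1.0, -2.1]
gripper_width: 0.237
gripper_force: 29.9
```

```bash
python3 -c "
from h import *
go([402,216.8,100],0,0)"
```

```text
t 30.0 tcp [415.1 218.8 210.5] F [-0.1 -1.  -2.1] w 20.6 gf 29.9 j [ 48.   7. -20.   0. -64. -48.]
grasp now [415.2 219.  252.5]
shift [  1.2  13.1 152.5] turn [ 0.02 -0.27  0.03]
```

play_rows([
  {"ax":0,"ay":0,"az":0,"dx":1.5,"dy":6.5,"dz":20,"claw":5},
  {"ax":0,"ay":0,"az":0,"dx":0,"dy":6.5,"dz":30,"claw":5},
  {"ax":0,"ay":0,"az":0,"dx":0,"dy":0,"dz":30,"claw":5},
  {"ax":0,"ay":0,"az":0,"dx":0,"dy":0,"dz":30,"claw":5},
  {"ax":0,"ay":0,"az":0,"dx":0,"dy":0,"dz":25,"claw":5},
  {"ax":0,"ay":0,"az":0,"dx":0,"dy":0,"dz":18,"claw":5},
  {"ax":0,"ay":0,"az":0,"dx":0,"dy":0,"dz":0,"claw":5},
  {"ax":0,"ay":0,"az":0,"dx":0,"dy":0,"dz":0,"claw":5},
  {"ax":0,"ay":0,"az":0,"dx":0,"dy":0,"dz":0,"claw":5},
])

```text
time_s: 30.9
tcp_pos: [0.4032, 0.213, 0.0591]
ee_rot: [[-0.005, -1.0, 0.001], [-1.0, 0.005, -0.004], [0.004, -0.001, -1.0]]
wrist_force: [-0.4, -0.8, -2.3]
gripper_width: 0.234
gripper_force: 29.9
```

```bash
python3 -c "
from h import *
go([444.8,216.8,100],0,0)"
```

```text
t 30.9 tcp [403.2 213.   59.1] F [-0.4 -0.8 -2.3] w 20.4 gf 29.9 j [ 49.  16. -34.   0. -40. -49.]
grasp now [403.2 213.2 101.1]
shift [ -4.  -41.5   1.2] turn [-0.06 -0.23 -0.27]
```

play_rows([
  {"ax":0,"ay":-0.2,"az":-0.3,"dx":-4,"dy":0,"dz":1.5,"claw":5},
  {"ax":0,"ay":0,"az":0,"dx":0,"dy":-5,"dz":0,"claw":5},
  {"ax":0,"ay":0,"az":0,"dx":0,"dy":-5,"dz":0,"claw":5},
  {"ax":0,"ay":0,"az":0,"dx":0,"dy":-5,"dz":0,"claw":5},
  {"ax":0,"ay":0,"az":0,"dx":0,"dy":-5,"dz":0,"claw":5},
  {"ax":0,"ay":0,"az":0,"dx":0,"dy":-5,"dz":0,"claw":5},
  {"ax":0,"ay":0,"az":0,"dx":0,"dy":-5,"dz":0,"claw":5},
  {"ax":0,"ay":0,"az":0,"dx":0,"dy":-4,"dz":0,"claw":5},
  {"ax":0,"ay":0,"az":0,"dx":0,"dy":-4,"dz":0,"claw":5},
  {"ax":0,"ay":0,"az":0,"dx":0,"dy":-3.5,"dz":0,"claw":5},
  {"ax":0,"ay":0,"az":0,"dx":0,"dy":0,"dz":0,"claw":5},
  {"ax":0,"ay":0,"az":0,"dx":0,"dy":0,"dz":0,"claw":5},
])

```text
time_s: 32.1
tcp_pos: [0.4451, 0.2171, 0.0571]
ee_rot: [[0.001, -1.0, 0.001], [-1.0, -0.001, -0.001], [0.001, -0.001, -1.0]]
wrist_force: [0.4, 0.7, 1.8]
gripper_width: 0.236
gripper_force: 29.6
```

```bash
python3 bar.py 150; python3 -c "
from h import *
go([444.8,216.8,100],0,0)"
```

```text
scene 323 238 axis y,z [ -0.3 -43.4] slopes deg [-0.86 -0.62] x ends [-64.2 -62.5  73.2  76.4] mid 5.4
top 283 212 axis y,z [ -0.3 -42. ] slopes deg [-0.88 -1.74] x ends [ 9.6 10.2 73.5 74. ] mid 41.9
t 32.2 tcp [444.7 217.1  57.1] F [1.7 0.2 2.3] w 20.6 gf 29.6 j [ 45.  19. -29.   0. -42. -45.]
grasp now [444.7 217.1  99.1]
shift [ 0.3 -0.1 -0.9] turn [-0.05 -0.05  0.04]
```

It snapped into the front clips and the weight is off the gripper. Release, raise 12 mm, and grip again.

play_rows([
  {"ax":0,"ay":0,"az":0,"dx":0,"dy":0,"dz":0,"claw":35},
  {"ax":0,"ay":0,"az":0,"dx":0,"dy":0,"dz":0,"claw":35},
  {"ax":0,"ay":0,"az":0,"dx":0,"dy":0,"dz":0,"claw":35},
  {"ax":0,"ay":0,"az":0,"dx":0,"dy":0,"dz":-6,"claw":35},
  {"ax":0,"ay":0,"az":0,"dx":0,"dy":0,"dz":-6,"claw":35},
  {"ax":0,"ay":0,"az":0,"dx":0,"dy":0,"dz":0,"claw":35},
  {"ax":0,"ay":0,"az":0,"dx":0,"dy":0,"dz":0,"claw":5},
  {"ax":0,"ay":0,"az":0,"dx":0,"dy":0,"dz":0,"claw":5},
  {"ax":0,"ay":0,"az":0,"dx":0,"dy":0,"dz":0,"claw":5},
  {"ax":0,"ay":0,"az":0,"dx":0,"dy":0,"dz":0,"claw":5},
  {"ax":0,"ay":0,"az":0,"dx":0,"dy":0,"dz":0,"claw":5},
  {"ax":0,"ay":0,"az":0,"dx":0,"dy":0,"dz":0,"claw":5},
])

```text
time_s: 33.4
tcp_pos: [0.4442, 0.2166, 0.0686]
ee_rot: [[0.001, -1.0, -0.0], [-1.0, -0.001, -0.002], [0.002, 0.0, -1.0]]
wrist_force: [2.3, 1.2, 0.0]
gripper_width: 0.242
gripper_force: 30.0
```

```bash
sed -i 's/^G=.*/G=.031/' h.py; python3 -c "
from h import *
go([444.8,216.8,100],0,0)"
```

```text
t 33.4 tcp [444.2 216.6  68.6] F [2.3 1.2 0. ] w 21.0 gf 30.0 j [ 45.  18. -28.   0. -44. -45.]
grasp now [444.2 216.6  99.6]
shift [-0.2 -0.6 -0.4] turn [ 0.02 -0.11  0.03]
```

play_rows([
  {"ax":0,"ay":0,"az":0,"dx":0,"dy":3,"dz":0,"claw":5},
  {"ax":0,"ay":0,"az":0,"dx":0,"dy":4,"dz":0,"claw":5},
  {"ax":0,"ay":0,"az":0,"dx":0,"dy":4,"dz":0,"claw":5},
  {"ax":0,"ay":0,"az":0,"dx":0,"dy":4,"dz":0,"claw":5},
  {"ax":0,"ay":0,"az":0,"dx":0,"dy":5,"dz":0,"claw":5},
  {"ax":0,"ay":0,"az":0,"dx":0,"dy":5,"dz":0,"claw":5},
  {"ax":0,"ay":0,"az":0,"dx":0,"dy":5,"dz":0,"claw":5},
  {"ax":0,"ay":0,"az":0,"dx":0,"dy":5,"dz":0,"claw":5},
  {"ax":0,"ay":0,"az":0,"dx":0,"dy":5,"dz":0,"claw":5},
  {"ax":0,"ay":0,"az":0,"dx":0,"dy":0,"dz":0,"claw":5},
  {"ax":0,"ay":0,"az":0,"dx":0,"dy":0,"dz":0,"claw":5},
])

```text
time_s: 34.5
tcp_pos: [0.4039, 0.2166, 0.0687]
ee_rot: [[0.001, -1.0, -0.0], [-1.0, -0.001, -0.002], [0.002, 0.0, -1.0]]
wrist_force: [1.0, -0.2, -2.4]
gripper_width: 0.238
gripper_force: 30.0
```

```bash
sed -i 's/\[0,0,-38,0\]/[0,0,-32,0]/;s/w\[...,2\]<-15/w[...,2]<-10/' bar.py; python3 bar.py 150; python3 -c "
from h import *
go([405,216.8,250],0,0)"
```

```text
scene 299 267 axis y,z [ -1.3 -32.2] slopes deg [0.  0.3] x ends [-77.6 -75.4  72.2  73. ] mid -1.5
top 241 238 axis y,z [ -0.4 -29.7] slopes deg [-0.   -0.52] x ends [ 6.3  7.2 73.1 73.3] mid 40.0
t 34.6 tcp [404.2 216.6  68.7] F [ 0.8 -0.4 -1.6] w 21.1 gf 30.0 j [ 49.  15. -33.   0. -42. -49.]
grasp now [404.2 216.7  99.7]
shift [ 1.000e-01 -8.000e-01 -1.503e+02] turn [ 0.03 -0.11  0.03]
```

play_rows([
  {"ax":0,"ay":0,"az":0,"dx":0,"dy":0,"dz":-10,"claw":5},
  {"ax":0,"ay":0,"az":0,"dx":0,"dy":0,"dz":-30,"claw":5},
  {"ax":0,"ay":0,"az":0,"dx":0,"dy":0,"dz":-30,"claw":5},
  {"ax":0,"ay":0,"az":0,"dx":0,"dy":0,"dz":-30,"claw":5},
  {"ax":0,"ay":0,"az":0,"dx":0,"dy":0,"dz":-30,"claw":5},
  {"ax":0,"ay":0,"az":0,"dx":0,"dy":0,"dz":-30,"claw":5},
  {"ax":0,"ay":0,"az":0,"dx":20,"dy":-4,"dz":0,"claw":5},
  {"ax":0,"ay":0,"az":0,"dx":37,"dy":-8,"dz":0,"claw":5},
  {"ax":0,"ay":0,"az":0,"dx":37,"dy":-8,"dz":0,"claw":5},
  {"ax":0,"ay":0,"az":0,"dx":37,"dy":-8,"dz":0,"claw":5},
  {"ax":0,"ay":0,"az":0,"dx":37,"dy":-8,"dz":0,"claw":5},
  {"ax":0,"ay":0,"az":0,"dx":37,"dy":-8,"dz":0,"claw":5},
  {"ax":0,"ay":0,"az":0,"dx":37,"dy":-8,"dz":0,"claw":5},
  {"ax":0,"ay":0,"az":0,"dx":37,"dy":-8,"dz":0,"claw":5},
  {"ax":0,"ay":0,"az":0,"dx":37,"dy":-8,"dz":0,"claw":5},
  {"ax":0,"ay":0,"az":0,"dx":37,"dy":-8,"dz":0,"claw":5},
  {"ax":0,"ay":0,"az":0,"dx":37,"dy":-8,"dz":0,"claw":5},
  {"ax":0,"ay":0,"az":0,"dx":37,"dy":-8,"dz":0,"claw":5},
  {"ax":0,"ay":0,"az":0,"dx":44,"dy":0,"dz":0,"claw":5},
])

```text
time_s: 36.5
tcp_pos: [0.4969, -0.2556, 0.23]
ee_rot: [[0.001, -1.0, 0.0], [-1.0, -0.001, -0.002], [0.002, -0.0, -1.0]]
wrist_force: [1.4, 1.1, -1.3]
gripper_width: 0.243
gripper_force: 30.0
```

play_rows([
  {"ax":0,"ay":0.1,"az":6.7,"dx":0,"dy":0,"dz":0,"claw":5},
  {"ax":0,"ay":0,"az":6.6,"dx":0,"dy":0,"dz":0,"claw":5},
  {"ax":6,"ay":0,"az":0,"dx":0,"dy":0,"dz":0,"claw":5},
  {"ax":6,"ay":0,"az":0,"dx":0,"dy":0,"dz":0,"claw":5},
  {"ax":0,"ay":0,"az":0,"dx":0,"dy":0,"dz":0,"claw":5},
  {"ax":0,"ay":0,"az":0,"dx":0,"dy":0,"dz":0,"claw":5},
  {"ax":0,"ay":0,"az":0,"dx":0,"dy":0,"dz":0,"claw":5},
])

```text
time_s: 37.2
tcp_pos: [0.4971, -0.2544, 0.2303]
ee_rot: [[-0.229, -0.952, 0.202], [-0.973, 0.224, -0.052], [0.004, -0.209, -0.978]]
wrist_force: [0.5, -0.1, -1.3]
gripper_width: 0.245
gripper_force: 30.0
```

```bash
python3 -c "
from h import *
go([496.8,-255.7,117],-13.3,12)"
```

```text
t 37.2 tcp [ 497.1 -254.4  230.3] F [ 0.5 -0.1 -1.3] w 21.3 gf 30.0 j [-10.   8. -16.   1. -53.  -4.]
grasp now [ 490.8 -252.8  260.6]
shift [  0.7  23.6 141.8] turn [-0.04 -0.23  0.08]
```

play_rows([
  {"ax":0,"ay":-0.2,"az":0.1,"dx":0.7,"dy":4.6,"dz":16.8,"claw":5},
  {"ax":0,"ay":0,"az":0,"dx":0,"dy":4,"dz":25,"claw":5},
  {"ax":0,"ay":0,"az":0,"dx":0,"dy":4,"dz":25,"claw":5},
  {"ax":0,"ay":0,"az":0,"dx":0,"dy":4,"dz":25,"claw":5},
  {"ax":0,"ay":0,"az":0,"dx":0,"dy":4,"dz":25,"claw":5},
  {"ax":0,"ay":0,"az":0,"dx":0,"dy":3,"dz":25,"claw":5},
  {"ax":0,"ay":0,"az":0,"dx":0,"dy":0,"dz":0,"claw":5},
  {"ax":0,"ay":0,"az":0,"dx":0,"dy":0,"dz":0,"claw":5},
  {"ax":0,"ay":0,"az":0,"dx":0,"dy":0,"dz":0,"claw":5},
])

```text
time_s: 38.1
tcp_pos: [0.504, -0.2568, 0.0875]
ee_rot: [[-0.23, -0.951, 0.205], [-0.973, 0.225, -0.049], [0.0, -0.211, -0.978]]
wrist_force: [-0.3, 0.3, -1.7]
gripper_width: 0.242
gripper_force: 30.0
```

```bash
python3 seat.py 116;  python3 -c "
from h import *
go([496.8,-255.7,82],-13.3,12)"
```

```text
scene 391 axis x,z [  1.8 118.8] slope [-0.24  0.48] y ends [-72.8 -72.3  47.9  51.7]
top 0
t 38.2 tcp [ 503.5 -256.7   87.6] F [-0.3  0.4 -1.3] w 20.8 gf 30.0 j [-10.  18. -27.   1. -33.  -4.]
grasp now [ 497.2 -255.2  117.9]
shift [ 0.6  7.9 35. ] turn [-0.18 -0.01 -0.02]
```

play_rows([
  {"ax":-0.2,"ay":0,"az":0,"dx":2,"dy":0.6,"dz":0,"claw":5},
  {"ax":0,"ay":0,"az":0,"dx":0,"dy":1.05,"dz":5,"claw":5},
  {"ax":0,"ay":0,"az":0,"dx":0,"dy":1.05,"dz":5,"claw":5},
  {"ax":0,"ay":0,"az":0,"dx":0,"dy":1.05,"dz":5,"claw":5},
  {"ax":0,"ay":0,"az":0,"dx":0,"dy":1.05,"dz":5,"claw":5},
  {"ax":0,"ay":0,"az":0,"dx":0,"dy":1.05,"dz":5,"claw":5},
  {"ax":0,"ay":0,"az":0,"dx":0,"dy":0,"dz":0,"claw":5},
  {"ax":0,"ay":0,"az":0,"dx":0,"dy":0,"dz":0,"claw":5},
])

```text
time_s: 39.0
tcp_pos: [0.5013, -0.2582, 0.06]
ee_rot: [[-0.23, -0.953, 0.199], [-0.973, 0.226, -0.047], [0.0, -0.204, -0.979]]
wrist_force: [0.1, -0.3, -1.5]
gripper_width: 0.242
gripper_force: 30.0
```

```bash
python3 -c "
from h import *
go([496.8,-255.7,79],-13.3,12)"
```

```text
t 39.0 tcp [ 501.3 -258.2   60. ] F [ 0.1 -0.3 -1.5] w 21.1 gf 30.0 j [-10.  20. -29.   1. -30.  -4.]
grasp now [ 495.1 -256.8   90.3]
shift [-1.4  0.8 11.4] turn [ 0.22 -0.02 -0.02]
```

play_rows([
  {"ax":0.2,"ay":0,"az":0,"dx":0,"dy":-1.5,"dz":0,"claw":5},
  {"ax":0,"ay":0,"az":0,"dx":0,"dy":0.4,"dz":2,"claw":5},
  {"ax":0,"ay":0,"az":0,"dx":0,"dy":0.4,"dz":2,"claw":5},
  {"ax":0,"ay":0,"az":0,"dx":0,"dy":0.4,"dz":2,"claw":5},
  {"ax":0,"ay":0,"az":0,"dx":0,"dy":0,"dz":0,"claw":5},
  {"ax":0,"ay":0,"az":0,"dx":0,"dy":0,"dz":0,"claw":5},
])

```text
time_s: 39.6
tcp_pos: [0.5027, -0.2586, 0.0543]
ee_rot: [[-0.231, -0.952, 0.202], [-0.973, 0.225, -0.048], [0.0, -0.208, -0.978]]
wrist_force: [-1.0, 0.2, -2.2]
gripper_width: 0.242
gripper_force: 30.0
```

```bash
python3 -c "
from h import *
go([496.8,-255.7,79],-13.3,12)"
```

```text
t 39.6 tcp [ 502.7 -258.6   54.3] F [-1.   0.2 -2.2] w 21.1 gf 30.0 j [-10.  20. -29.   1. -29.  -4.]
grasp now [ 496.5 -257.1   84.6]
shift [-1.4  1.1  5.5] turn [ 0.01 -0.02 -0.03]
```

play_rows([
  {"ax":0,"ay":0,"az":0,"dx":0,"dy":0.4,"dz":1.7,"claw":5},
  {"ax":0,"ay":0,"az":0,"dx":0,"dy":0.3,"dz":1.5,"claw":5},
  {"ax":0,"ay":0,"az":0,"dx":0,"dy":0.2,"dz":1,"claw":5},
  {"ax":0,"ay":0,"az":0,"dx":0,"dy":0,"dz":0,"claw":5},
  {"ax":0,"ay":0,"az":0,"dx":0,"dy":0,"dz":0,"claw":5},
])

```text
time_s: 40.1
tcp_pos: [0.5027, -0.2586, 0.0501]
ee_rot: [[-0.231, -0.952, 0.202], [-0.973, 0.225, -0.048], [0.0, -0.208, -0.978]]
wrist_force: [-0.2, -0.1, -1.8]
gripper_width: 0.244
gripper_force: 30.0
```

play_rows([
  {"ax":0,"ay":0,"az":0,"dx":0,"dy":0.2,"dz":0.8,"claw":5},
  {"ax":0,"ay":0,"az":0,"dx":0,"dy":0,"dz":0,"claw":5},
  {"ax":0,"ay":0,"az":0,"dx":0,"dy":0,"dz":0,"claw":5},
])

```text
time_s: 40.4
tcp_pos: [0.5027, -0.2586, 0.0493]
ee_rot: [[-0.231, -0.952, 0.202], [-0.973, 0.226, -0.048], [0.0, -0.208, -0.978]]
wrist_force: [-1.0, -0.2, -2.7]
gripper_width: 0.241
gripper_force: 30.0
```

play_rows([
  {"ax":0,"ay":0,"az":0,"dx":0,"dy":0.2,"dz":0.8,"claw":5},
  {"ax":0,"ay":0,"az":0,"dx":0,"dy":0,"dz":0,"claw":5},
  {"ax":0,"ay":0,"az":0,"dx":0,"dy":0,"dz":0,"claw":5},
])

```text
time_s: 40.7
tcp_pos: [0.5026, -0.2585, 0.0485]
ee_rot: [[-0.231, -0.952, 0.202], [-0.973, 0.226, -0.048], [0.0, -0.208, -0.978]]
wrist_force: [0.2, 0.1, -1.3]
gripper_width: 0.246
gripper_force: 30.3
```

play_rows([
  {"ax":0,"ay":0,"az":0,"dx":0,"dy":0.2,"dz":0.8,"claw":5},
  {"ax":0,"ay":0,"az":0,"dx":0,"dy":0,"dz":0,"claw":5},
  {"ax":0,"ay":0,"az":0,"dx":0,"dy":0,"dz":0,"claw":5},
])

```text
time_s: 41.0
tcp_pos: [0.5026, -0.2586, 0.048]
ee_rot: [[-0.23, -0.952, 0.202], [-0.973, 0.225, -0.048], [0.0, -0.208, -0.978]]
wrist_force: [-2.3, 1.4, 2.6]
gripper_width: 0.242
gripper_force: 31.8
```

Contact at z ≈ 78 as expected. One more small press to confirm, plus a position check, before release.

play_rows([
  {"ax":0,"ay":0,"az":0,"dx":0,"dy":0.1,"dz":0.4,"claw":5},
  {"ax":0,"ay":0,"az":0,"dx":0,"dy":0,"dz":0,"claw":5},
  {"ax":0,"ay":0,"az":0,"dx":0,"dy":0,"dz":0,"claw":5},
])

```text
time_s: 41.3
tcp_pos: [0.5026, -0.2586, 0.0478]
ee_rot: [[-0.23, -0.952, 0.203], [-0.973, 0.225, -0.048], [0.0, -0.208, -0.978]]
wrist_force: [-3.5, 1.2, 5.7]
gripper_width: 0.245
gripper_force: 32.9
```

```bash
python3 seat.py 78
```

```text
scene 504 axis x,z [ 0.3 77.9] slope [0.33 0.44] y ends [-108.9 -108.2   42.7   44.8]
top 0
```

Seated at z = 77.9. Release and retreat.

play_rows([
  {"ax":0,"ay":0,"az":0,"dx":0,"dy":0,"dz":0,"claw":45},
  {"ax":0,"ay":0,"az":0,"dx":0,"dy":0,"dz":0,"claw":45},
  {"ax":0,"ay":0,"az":0,"dx":0,"dy":0,"dz":0,"claw":45},
  {"ax":0,"ay":0,"az":0,"dx":0,"dy":0,"dz":0,"claw":45},
  {"ax":0,"ay":0,"az":0,"dx":0,"dy":0,"dz":0,"claw":45},
  {"ax":0,"ay":0,"az":0,"dx":0,"dy":0,"dz":-10,"claw":45},
  {"ax":0,"ay":0,"az":0,"dx":0,"dy":0,"dz":-15,"claw":45},
  {"ax":0,"ay":0,"az":0,"dx":0,"dy":0,"dz":-20,"claw":45},
  {"ax":0,"ay":0,"az":0,"dx":0,"dy":0,"dz":-30,"claw":45},
  {"ax":0,"ay":0,"az":0,"dx":0,"dy":0,"dz":-35,"claw":60},
  {"ax":0,"ay":0,"az":0,"dx":0,"dy":0,"dz":-40,"claw":60},
  {"ax":0,"ay":0,"az":0,"dx":0,"dy":20,"dz":-20,"claw":60},
  {"ax":0,"ay":0,"az":0,"dx":0,"dy":40,"dz":0,"claw":60},
  {"ax":0,"ay":0,"az":0,"dx":0,"dy":30,"dz":0,"claw":60},
  {"ax":0,"ay":0,"az":0,"dx":0,"dy":0,"dz":0,"claw":60},
  {"ax":0,"ay":0,"az":0,"dx":0,"dy":0,"dz":0,"claw":60},
])

```text
time_s: 43.0
tcp_pos: [0.3827, -0.2302, 0.196]
ee_rot: [[-0.23, -0.951, 0.205], [-0.973, 0.225, -0.049], [0.0, -0.21, -0.978]]
wrist_force: [0.3, -0.4, 0.7]
gripper_width: 0.69
gripper_force: 0.0
```

```bash
python3 seat.py 78; python3 seat.py 56; python3 -c "
from h import *
c=dict(np.load('scene9.npz'))['frame']; cv2.imwrite('pics/f.png',cv2.resize(c[90:300,200:450],None,fx=2.8,fy=2.8,interpolation=2))"
```

```text
scene 831 axis x,z [-2.  77.6] slope [-0.18  0.16] y ends [-108.8 -107.9  109.5  111.2]
top 512 axis x,z [-1.6 77.6] slope [-0.26 -0.66] y ends [-39.  -37.5 109.7 110.9]
scene 600 axis x,z [ 0.1 56.9] slope [-0.02  0.04] y ends [-109.4 -108.3  112.2  112.6]
top 191 axis x,z [-0.4 56.5] slope [-0.14 -0.62] y ends [-43.8 -39.4 110.4 110.5]
```

View pics/f.png

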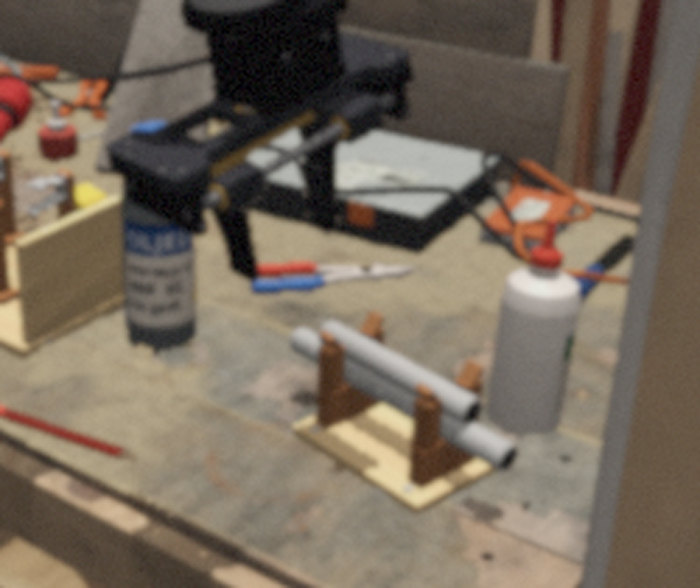

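The view shows both tubes stacked in the forks, around (400,385), with the can and the bottle upright and the gripper well clear. One last check of the short tube's ends and the bystanders.

```bash
python3 - <<'E'
from h import *
a=np.radians(-13.3); R=np.array([[np.cos(a),-np.sin(a)],[np.sin(a),np.cos(a)]])
for n in("scene","top"):
    c=dict(np.load(n+"9.npz")); w=cloud(c)*1000; f=c["frame"].astype(int); q=(w[...,:2]-[496.8,-254.7])@R
    y=np.sort(q[(abs(q[...,0])<16)&(abs(q[...,1])<120)&(w[...,2]>80)&(w[...,2]<95)&(f.max(-1)-f.min(-1)<35)][:,1]); print(n,y[:4].round(1),y[-4:].round(1))
b=cloud(dict(np.load("top0.npz")))
for k,(x,y,r,z) in dict(can=(522,8,40,150),glue=(608,-310,40,80),tape=(628,197,45,45)).items():
    for v in(b*1000,w): 
        m=(np.hypot(v[...,0]-x,v[...,1]-y)<r)&(v[...,2]>z)&(v[...,2]<206); print(k,m.sum(),v[m].mean(0).round(1))
E
```

```text
scene [-75.1 -75.  -75.  -74.8] [75.3 75.7 76.2 76.9]
top [-39.4 -36.7 -36.  -35.6] [74.7 74.7 74.9 75.4]
can 699 [520.3   8.5 189. ]
can 693 [520.3   8.7 189.4]
glue 655 [ 602.7 -303.1  123.4]
glue 663 [ 602.5 -303.5  123. ]
tape 375 [626.1 194.4  61.1]
tape 377 [626.1 194.4  61.1]
```

```bash
python3 -c "
from station import *
print(finish_job())"
```

```text
the job is handed in; nothing more can be done
None
```

The job is handed in at about 43 s: both tubes lie in the cradle, long one below and short one on top, each centred to within about 2 mm, and the can, bottle and tape measure have not moved; on the first try at the short tube the fingertips pressed on the lower tube with about 52 N at the wrist, so I put the short tube back in the front clips, regripped it and placed it cleanly, but if that press counts as the gripper's body it is over the 40 N limit.

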